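# Close up a three-pack in the banding jig and hold it for taping

### The job

Make up a three-pack in the banding jig: stand the two loose cartons upright in its channel, between the pusher and the carton that is already there, side by side and with their window fronts facing the same way as that one's. Then slide the pusher by its hand grip until the row is closed up tight against the end stop, and keep pressing steadily with the pusher's spring buffer about half compressed (about 12 N), never bottomed out, so that a colleague can run the tape round the pack; finish while still holding and pressing the pusher, hands off the cartons, and leave the tape roll, tally counter and marker where they lie.

Things in the scene. Friction and masses are not known exactly. Their poses are not given: they have to be found in the camera images.
- jig: fixed banding jig 312 mm long (its y), 104 mm wide (its x); origin at table level, mid channel. Channel along its y: floor 16 mm above the table, steel side rails 72 mm apart with outward flared lips, tops 40 mm above the table; tape groove along the floor. End stop at the -y end, pusher at the +y end. Carton fronts look to the jig's -x. In the closed row the carton centres are at jig y = -126, -78, -30 mm
- end_stop: forked aluminium end stop fixed to the jig, top 78 mm above the table; its frame is the jig's; its face towards the pusher is at jig y = -150 mm. (The taped three-pack in the tray further right is a finished one, not part of the work)
- pusher (a joint): travel of the pusher carriage along the channel towards the end stop (jig -y), m: 0 = fully back, at most 0.10; slides freely (about 1 N friction) and does not lock: the spring drives it back when it is let go
- handle (a point): middle of the pusher's upright black hand grip, 85 mm above the table: a rounded block 22 mm thick along the jig's y and 44 mm wide along the jig's x, its vertical sides from 54 to 107 mm above the table; at jig y = 101 mm minus the travel, frame parallel to the jig's
- buffer (a joint): compression of the spring buffer between the carriage and its steel pad, m: 0 = relaxed, 0.020 = bottomed; 1.2 N per mm, so half compressed is 0.010 and 12 N. The gap to be seen between pad and carriage is 24 mm when relaxed, 14 mm at half, 4 mm when bottomed
- pad_face (a point): middle of the front face of the forked steel pad that meets the cartons, 45 mm above the table, pad 64 mm wide and from 20 to 76 mm above the table; at jig y = 49 mm minus the travel plus the compression
- carton_a: kraft cardboard carton 66 x 48 x 95 mm (its own x, y, z), about 0.09 kg, rigid, tuck flap on top; origin at the centre of its underside, z up, its front face (pale panel with a dark window) looks along its own -x, at the start towards the robot within 40 degrees. Stands loose on the table to the left of the jig.
- carton_b: kraft cardboard carton 66 x 48 x 95 mm (its own x, y, z), about 0.09 kg, rigid, tuck flap on top; origin at the centre of its underside, z up, its front face (pale panel with a dark window) looks along its own -x, at the start towards the robot within 40 degrees. Stands loose on the table to the left of the jig.
- carton_c: kraft cardboard carton 66 x 48 x 95 mm (its own x, y, z), about 0.09 kg, rigid, tuck flap on top; origin at the centre of its underside, z up, its front face (pale panel with a dark window) looks along its own -x, at the start towards the robot within 40 degrees. Already stands in the channel, at or up to 12 mm from the end stop.
- carton_a_front (a point): middle of carton a's window front, 47.5 mm above its underside
- carton_b_front (a point): middle of carton b's window front, 47.5 mm above its underside
- carton_c_front (a point): middle of carton c's window front, 47.5 mm above its underside
- tape_roll: white roll 92 mm across, 52 mm tall, lying flat near the right front of the jig; origin under its centre; leave it
- tally: small round hand tally counter, 68 x 55 x 24 mm, lying on its back in front of the jig; leave it
- marker: marker pen 140 mm long, 17 mm thick, lying behind the loose cartons; leave it
Things that resemble listed ones, but are neither listed nor needed, are in the scene too. Leave any red or turquoise look-alike of the carton_a alone. Leave any blue look-alike of the carton_c alone.

How it is judged:
By the outcome, as a careful person would: the job done as asked, in the order asked, and still so for the second after the job is handed in, while the arm keeps its last pose, push and grip.
It also fails if it takes over 64 s, if anything falls off the work surface, if the arm or the gripper's body presses on something with over 40 N, if the wrist force passes 120 N, or if a joint passes its speed limit or range.

### The arm

A 6-joint arm with a two-finger parallel gripper is mounted at the origin on a cart in front of the work surface, level with it; the furniture and walls round the work are solid. World frame = base frame: x ahead of the robot, y to its left, z up, the work surface at z = 0. Lengths are in m, angles in degrees, forces in N, time in s.
With the tool pointing down it reaches from about 0.275 to 0.825 m from the base axis. Payload 5.2 kg.
Tool frame: the origin (TCP) lies midway between the tips of the shut fingers; the grasp point (between the pads) lies 19 mm behind it; z points along the fingers, y is the direction in which the jaws open and shut (so a half turn about z gives the same grasp; the last joint's range is limited). The gripper opens to 93 mm and grips with 3 to 60 N. Pads are 15 mm wide; open, the fingers measure 128 mm over their backs; the gripper's body (75 mm by 188 mm) begins 65 mm behind the grasp point.
Start: joints at [59.141, 14.817, 87.949, -0, 77.235, -11.62], TCP at [0.181, 0.519, 0.219] pointing down, gripper open.
Joint ranges: [-179.93, 179.93], [-52.35, 119.4], [10.71, 147.94], [-69.91, 249.91], [12.55, 155.21], [-178.61, 178.61]. Speed limits (degrees/s): [147.25, 147.25, 180, 180, 180, 180].

### API

Orientations are given as a 3x3 rotation matrix whose columns are the frame's x, y, z axes.
In Python, from rig import telemetry, eyes, r gives the robot as it stands.
- The arm moves only by the shell command python3 -m jog 'ROWS' [FORCE]. ROWS is JSON, a list of rows, each an object with "linear": the shift along the tool's x, y, z in units of 0.15 m (1.0 is 0.15 m), a list of three; "rotation": the turn, a rotation vector about the tool's x, y, z in units of 2 pi rad (1.0 is 2 pi rad), a list of three; "gripper": the gripper's target within -1 to 1 (fully open at 1, half-way at 0, shut at -1). In form: [{"linear": [x, y, z], "rotation": [ax, ay, az], "gripper": gripper}, ...]. A call has 1 to 10 rows; each row is the pose to reach, as a shift and turn from the pose commanded when the call began, along the tool's axes at that moment, turning the shorter way round; what a row does not reach only later rows make up. A row lasts 1/12 s, in which the tool goes at most 41.7 mm and 7.16 degrees, less where a joint would pass 70% of its speed; a pose out of reach is approached as far as the arm can. A call with a number of a shift or a turn outside -1 to 1 is refused whole. A call with a gripper value outside its range is refused whole. The fingers move at their own pace and stop on an object; FORCE is the grip in N (left out, the last holds). Time passes only in rows, so rows that repeat a pose let the fingers close. It gives the time, the measured TCP pose, the force and the opening at its end, in the units of the state.
- telemetry.read_state(): the state, without advancing time (a new reading comes with each control period).
- eyes.read_camera(name): name is "scene" or "top"; returns a dict with "pixels" (384x512x3 uint8, red, green, blue), "depth" (384x512 float32, m along the optical axis (not along the pixel's ray), 0 where there is no reading), "fx", "fy", "cx", "cy" (pixels), "pose" (4x4, takes a point from camera to world coordinates). Camera axes: x right, y down, z forward; pixel columns grow to the right and rows downward; lengths in m; the calibration is good to about 2 mm. A picture is of the moment at which its call begins.
- r.job_done(): hands the job in, once; it reports no verdict.
The state is a dict: "time": time; "qpos": joint angles; "qvel": joint speeds; "tau": joint torques, N m; "tcp_pos": TCP position; "eef_rot": TCP orientation; "wrist_force": force on the tool from outside, world axes, zero at the start; "ft_torque": the same for the moment, N m; "width": opening from 0.0 (shut) to 1.0 (fully open).
Only numpy, scipy, OpenCV 4.12 (cv2) and the standard library are available. Lean on these libraries where they do the work, as an engineer would, in place of code of your own. Each camera call takes 0.05 s, during which the arm holds its last target.

## Working session

There is one attempt and no reset: what is moved stays moved. The work goes in short steps, Python scripts to look and compute and a shell command to move; the robot and the scene stay as the last step left them, time stands still between calls to the robot, and variables do not carry over. Pictures are saved under pics/ and viewed, and the job is handed in when it is done.

```bash
ls; mkdir -p pics; python3 - <<'E'
from rig import telemetry, eyes
import cv2,numpy as np
print(telemetry.read_state())
for n in("scene","top"):
    c=eyes.read_camera(n); cv2.imwrite(f"pics/{n}0.png",c["pixels"][:,:,::-1]); np.savez(f"{n}0.npz",**c)
    print(n,c["fx"],c["cx"],c["cy"],c["pose"].round(3).tolist())
E
```

```text
pics
{'time': 0.0, 'qpos': array([ 5.91413804e+01,  1.48597599e+01,  8.80107364e+01, -7.68752815e-04,
        7.72354891e+01, -1.16204771e+01]), 'qvel': array([ 0.01623473, -0.02107563, -0.00722741,  0.02011101,  0.02981103,
        0.00127586]), 'tau': array([ 1.96729884e-04, -4.37304640e+01, -2.84006542e+01,  7.21918722e-02,
        4.09578101e-02, -1.27696317e-04]), 'tcp_pos': array([0.18092359, 0.5188055 , 0.21781541]), 'eef_rot': array([[-9.44158042e-01,  3.29491596e-01, -9.37565082e-04],
       [ 3.29492734e-01,  9.44156764e-01, -1.59463983e-03],
       [ 3.59787992e-04, -1.81451290e-03, -9.99998289e-01]]), 'wrist_force': array([-0.13813882, -0.26322773,  0.2773327 ]), 'ft_torque': array([-0.03108149,  0.04935647,  0.03368336]), 'width': 1.0015894229898066}
scene 404.9909925139978 262.00026244327114 195.71164395349817 [[0.458, -0.603, 0.654, -0.316], [-0.889, -0.326, 0.321, -0.527], [0.02, -0.728, -0.685, 0.96], [0.0, 0.0, 0.0, 1.0]]
top 358.2687966697604 260.3624755517926 199.13795484692537 [[-0.011, -0.988, 0.154, 0.354], [-1.0, 0.008, -0.024, -0.111], [0.022, -0.155, -0.988, 1.045], [0.0, 0.0, 0.0, 1.0]]
```

View pics/scene0.png

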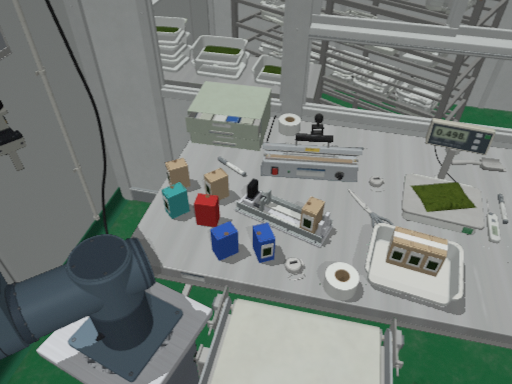

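View pics/top0.png

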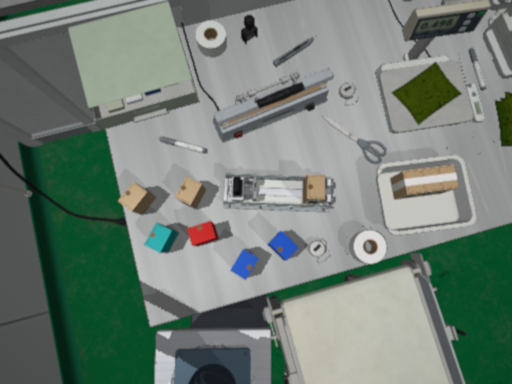

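The loose kraft cartons are at top-view pixels (137,198) and (189,192), and carton_c is in the jig at (316,188). The red (202,233), turquoise (161,238) and blue (284,245), (245,264) boxes are look-alikes that I leave alone. The jig runs from the pusher at about (236,188) to the end stop at (330,192).

```bash
python3 - <<'E'
import cv2,numpy as np
a=cv2.imread("pics/top0.png"); s=cv2.imread("pics/scene0.png")
t=cv2.resize(a[160:280,110:350],None,fx=3.3,fy=3.3,interpolation=cv2.INTER_CUBIC)
cv2.imwrite("pics/topc.png",t)
cv2.imwrite("pics/scenec.png",cv2.resize(s[140:270,150:345],None,fx=4,fy=4,interpolation=cv2.INTER_CUBIC))
E
cat > h.py <<'E'
import numpy as np,cv2
def pts(c):
    d=c["depth"]; v,u=np.mgrid[0:384,0:512]
    P=np.stack([(u-c["cx"])/c["fx"]*d,(v-c["cy"])/c["fy"]*d,d],-1)
    W=P@c["pose"][:3,:3].T+c["pose"][:3,3]; W[d==0]=np.nan
    return W
E
python3 - <<'E'
from h import *
c=dict(np.load("top0.npz")); W=pts(c)
hsv=cv2.cvtColor(c["pixels"],cv2.COLOR_RGB2HSV)
print("table z",np.nanmedian(W[300:310,160:180,2]))
for n,(u0,u1,v0,v1),zl in [("A",(112,160,178,220),.088),("B",(170,212,172,215),.088),("C",(298,335,170,208),.1)]:
    R=W[v0:v1,u0:u1]; z=R[...,2]; m=(z>zl)&(z<zl+.025)
    p=R[m]; rect=cv2.minAreaRect(p[:,:2].astype(np.float32)); print(n,m.sum(),np.round(np.median(p[:,2]),4),rect, p[:,:2].mean(0))
for n in "scene top".split():
    c=dict(np.load(n+"0.npz")); W=pts(c)
    if n=="top":
        print(np.round(W[188,215:345:2][:, :],3))
E
```

```text
table z -0.0014571898513563442
A 454 0.0936 ((0.5135223269462585, 0.20880039036273956), (0.049647632986307144, 0.06546983867883682), 53.07411193847656) [0.5127527  0.20816419]
B 444 0.0934 ((0.5280798673629761, 0.06062952056527138), (0.04836931452155113, 0.06517066061496735), 62.767093658447266) [0.52768808 0.06038377]
C 447 0.1094 ((0.532356321811676, -0.2804737985134125), (0.04649306461215019, 0.06608957797288895), 87.62693786621094) [ 0.53187819 -0.28024992]
[[ 0.552 -0.002  0.002]
 [ 0.552 -0.007 -0.002]
 [ 0.552 -0.014  0.   ]
 [ 0.552 -0.019 -0.003]
 [ 0.552 -0.025  0.001]
 [ 0.548 -0.033  0.02 ]
 [ 0.548 -0.039  0.021]
 [ 0.55  -0.044  0.006]
 [ 0.543 -0.052  0.047]
 [ 0.532 -0.06   0.105]
 [ 0.532 -0.066  0.105]
 [ 0.532 -0.071  0.106]
 [ 0.531 -0.077  0.108]
 [ 0.54  -0.08   0.06 ]
 [ 0.542 -0.086  0.048]
 [ 0.551 -0.09   0.003]
 [ 0.55  -0.096  0.005]
 [ 0.55  -0.102  0.008]
 [ 0.55  -0.108  0.005]
 [ 0.543 -0.114  0.043]
 [ 0.55  -0.12   0.007]
 [ 0.55  -0.126  0.006]
 [ 0.55  -0.132  0.006]
 [ 0.55  -0.138  0.003]
 [ 0.55  -0.144  0.006]
 [ 0.55  -0.149  0.007]
 [ 0.549 -
[... 226 characters left out ...]
15]
 [ 0.548 -0.214  0.012]
 [ 0.548 -0.22   0.015]
 [ 0.548 -0.226  0.013]
 [ 0.547 -0.231  0.016]
 [ 0.547 -0.237  0.017]
 [ 0.547 -0.243  0.017]
 [ 0.548 -0.25   0.01 ]
 [ 0.547 -0.254  0.017]
 [ 0.544 -0.258  0.033]
 [ 0.536 -0.257  0.076]
 [ 0.529 -0.258  0.11 ]
 [ 0.529 -0.263  0.11 ]
 [ 0.529 -0.268  0.109]
 [ 0.529 -0.273  0.112]
 [ 0.529 -0.279  0.111]
 [ 0.53  -0.285  0.107]
 [ 0.529 -0.29   0.108]
 [ 0.529 -0.294  0.113]
 [ 0.529 -0.301  0.108]
 [ 0.543 -0.321  0.037]
 [ 0.542 -0.326  0.039]
 [ 0.544 -0.334  0.029]
 [ 0.55  -0.347 -0.003]
 [ 0.55  -0.354 -0.005]
 [ 0.55  -0.359 -0.002]
 [ 0.55  -0.365 -0.003]
 [ 0.55  -0.371 -0.003]
 [ 0.549 -0.376  0.001]
 [ 0.55  -0.383 -0.004]]
```

View pics/topc.png

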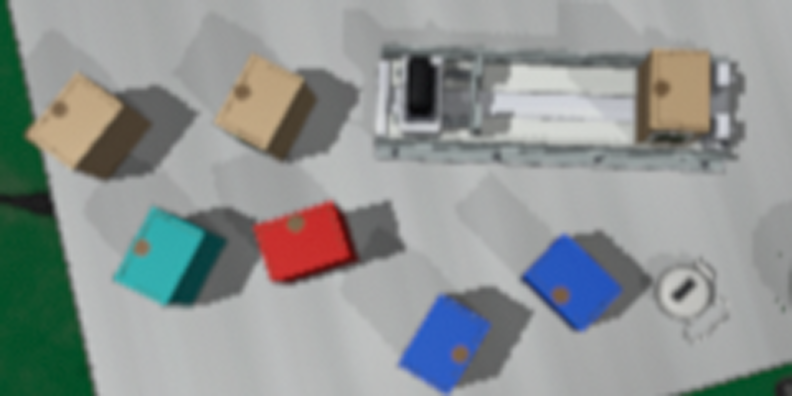

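View pics/scenec.png

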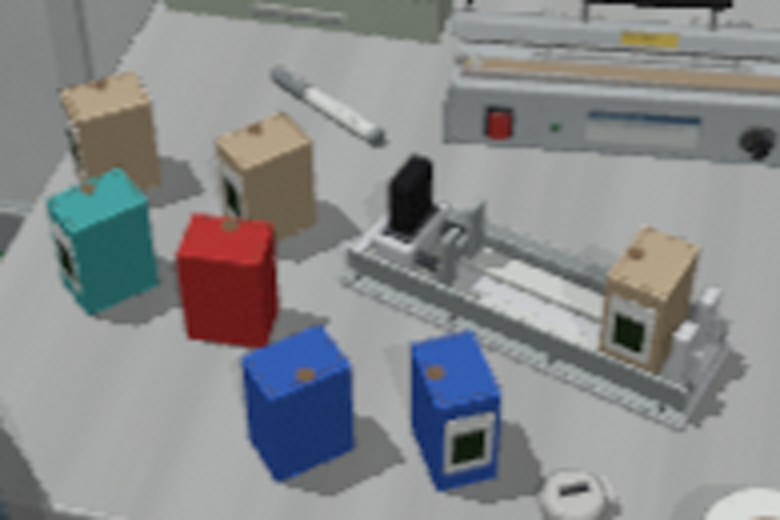

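The enlarged crops confirm it: the two kraft cartons have windows on their robot-facing faces, and both lie left of the jig. A is at top pixel (137,198) and B at (189,192). Next I fit the jig, and cross-check the cartons with the second camera.

```bash
python3 - <<'E'
from h import *
for n in ("top","scene"):
    c=dict(np.load(n+"0.npz")); W=pts(c).reshape(-1,3); px=c["pixels"].reshape(-1,3).astype(int)
    W0=W; ok=~np.isnan(W[:,0])
    kraft=(px[:,0]-px[:,2]>25)
    print(n,"table",np.nanmedian(W[(W[:,0]>.35)&(W[:,0]<.4)&(abs(W[:,1])<.03),2]))
    for nm,x,y,zt in (("A",.513,.208,.095),("B",.528,.06,.095),("C",.532,-.28,.111)):
        m=ok&(abs(W[:,0]-x)<.05)&(abs(W[:,1]-y)<.05)&(abs(W[:,2]-zt)<.007)
        p=W[m]; r=cv2.minAreaRect(p[:,:2].astype(np.float32)); print(nm,m.sum(),np.median(p[:,2]).round(4),np.round(r[0],4),np.round(r[1],4),round(r[2],1))
    # rails
    m=ok&(abs(W[:,0]-.54)<.075)&(W[:,1]<-.11)&(W[:,1]>-.25)&(W[:,2]>.030)&(W[:,2]<.05)
    p=W[m]
    for lo,hi in ((.45,.535),(.535,.62)):
        q=p[(p[:,0]>lo)&(p[:,0]<hi)]
        if len(q)>10:
            k=np.polyfit(q[:,1]+.17,q[:,0],1); print("rail",len(q),k, np.degrees(np.arctan(k[0])), q[:,0].min(),q[:,0].max(), q[:,2].max())
            e=q[:,0]-np.polyval(k,q[:,1]+.17); print("spread",np.percentile(e,[2,25,50,75,98]).round(4))
    # handle top
    m=ok&(abs(W[:,0]-.54)<.06)&(abs(W[:,1]+.07)<.04)&(W[:,2]>.095)
    p=W[m]; r=cv2.minAreaRect(p[:,:2].astype(np.float32)); print("handle",m.sum(),p[:,2].max(),r)
    # end stop
    m=ok&(abs(W[:,0]-.54)<.06)&(W[:,1]<-.305)&(W[:,1]>-.36)&(W[:,2]>.065)&(W[:,2]<.085)
    p=W[m]; print("stop",m.sum(),p[:,:2].min(0),p[:,:2].max(0))
    m=ok&(abs(W[:,0]-.54)<.08)&(W[:,1]<0)&(W[:,1]>-.36)&(W[:,2]>.02)&(W[:,2]<.05)
    p=W[m]; print("jig",m.sum(),cv2.minAreaRect(p[:,:2].astype(np.float32)))
E
```

```text
top table -0.0013044669772591666
A 454 0.0936 [0.5135 0.2088] [0.0496 0.0655] 53.1
B 444 0.0934 [0.5281 0.0606] [0.0484 0.0652] 62.8
C 445 0.1094 [ 0.5324 -0.2805] [0.0465 0.0661] 87.6
rail 138 [0.13008336 0.49866869] 7.41160886491617 0.49059303061792114 0.5340094600762176 0.049804910945429715
spread [-0.0102 -0.0047 -0.0011  0.0026  0.0229]
rail 167 [-0.05404081  0.5739373 ] -3.0933013501672195 0.5373420561657534 0.5822982760016214 0.04756520806263109
spread [-0.0248 -0.0027  0.0014  0.0052  0.0107]
handle 126 0.1100884476810664 ((0.5411933660507202, -0.06972509622573853), (0.01881350949406624, 0.04334835335612297), 89.66423034667969)
stop 74 [ 0.49774378 -0.32777197] [ 0.56138284 -0.31466747]
jig 968 ((0.5362887382507324, -0.1836841106414795), (0.3076837658882141, 0.09061884135007858), 87.11107635498047)
scene table 0.0251221472124164
A 198 0.0935 [0.5122 0.2058] [0.0526 0.067 ] 53.1
B 213 0.0934 [0.5288 0.0599] [0.0517 0.0655] 64.0
C 272 0.1093 [ 0.533  -0.2827] [0.0493 0.0725] 87.6
rail 83 [0.14684617 0.49896812] 8.353959756918584 0.48992995184229926 0.5253089370630478 0.0496732680470513
spread [-0.0113 -0.0056 -0.0005  0.0036  0.0187]
rail 130 [-0.12061505  0.57371783] -6.8775106676879165 0.5412753394007134 0.5851798394741345 0.04891461169596467
spread [-0.0233 -0.0052  0.0012  0.0081  0.0147]
handle 79 0.10976039219116729 ((0.5408336520195007, -0.0718708336353302), (0.043950919061899185, 0.022549452260136604), 0.027998726814985275)
stop 84 [ 0.4962709  -0.33035815] [ 0.56429311 -0.30507988]
jig 982 ((0.5362991690635681, -0.18565520644187927), (0.30747872591018677, 0.09409819543361664), 86.98206329345703)
```

```bash
cat >> h.py <<'E'
def plan(x,y,z,yaw):
    """remaining shift (tool axes, units .15m) and turn (units 2pi) to tool-down pose with tool y at yaw"""
    from rig import telemetry
    from scipy.spatial.transform import Rotation as Ro
    s=telemetry.read_state(); R=np.array(s["eef_rot"])
    a=np.radians(yaw); ya=np.array([np.cos(a),np.sin(a),0]); za=np.array([0,0,-1.]); G=np.stack([np.cross(ya,za),ya,za],1)
    d=np.array([x,y,z])-s["tcp_pos"]
    print("t",round(s["time"],2),"tcp",np.round(s["tcp_pos"],4),"yaw",round(np.degrees(np.arctan2(R[1,1],R[0,1])),2),"lin",np.round(R.T@d/.15,4),"rot",np.round(Ro.from_matrix(R.T@G).as_rotvec()/2/np.pi,4),"F",np.round(s["wrist_force"],1),"w",round(s["width"]*93,1))
E
python3 -m jog '[{"linear":[-1,-0.667,0],"rotation":[0,0,0.199],"gripper":1},{"linear":[-1,-0.667,0],"rotation":[0,0,0.199],"gripper":1},{"linear":[-1,-0.667,0],"rotation":[0,0,0.199],"gripper":1},{"linear":[-1,-0.667,0],"rotation":[0,0,0.199],"gripper":1},{"linear":[-1,-0.667,0],"rotation":[0,0,0.199],"gripper":1},{"linear":[-1,-0.667,0],"rotation":[0,0,0.199],"gripper":1},{"linear":[-1,-0.667,0],"rotation":[0,0,0.199],"gripper":1},{"linear":[-1,-0.667,0],"rotation":[0,0,0.199],"gripper":1}]' 20
python3 -c "
from h import *
plan(.528,.0605,.18,-26.7)"
```

```text
time: 0.77
tcp_pos: [0.2901, 0.3747, 0.2183]
eef_rot: [[-0.225, 0.974, -0.001], [0.974, 0.225, -0.0], [-0.0, -0.001, -1.0]]
wrist_force: [-0.1, -0.3, -0.1]
width: 1.0
t 0.77 tcp [0.2901 0.3747 0.2183] yaw 13.02 lin [-2.3978  1.0735  0.2556] rot [-1.000e-04  1.000e-04  1.103e-01] F [-0.1 -0.3 -0.1] w 93.0
```

```bash

python3 -m jog '[{"linear":[-1,0.45,0.1],"rotation":[0,0,0.11],"gripper":1},{"linear":[-1,0.45,0.1],"rotation":[0,0,0.11],"gripper":1},{"linear":[-1,0.45,0.1],"rotation":[0,0,0.11],"gripper":1},{"linear":[-1,0.45,0.1],"rotation":[0,0,0.11],"gripper":1},{"linear":[-1,0.45,0.1],"rotation":[0,0,0.11],"gripper":1},{"linear":[-1,0.45,0.1],"rotation":[0,0,0.11],"gripper":1}]'
python3 -c "
from h import *
plan(.528,.0605,.18,-26.7)"
```

```text
time: 1.27
tcp_pos: [0.3917, 0.2429, 0.203]
eef_rot: [[0.451, 0.893, -0.001], [0.893, -0.451, -0.001], [-0.001, -0.001, -1.0]]
wrist_force: [0.1, 0.0, 0.1]
width: 0.997
t 1.27 tcp [0.3917 0.2429 0.203 ] yaw -26.79 lin [-0.6757  1.3596  0.153 ] rot [-0.0001  0.0002 -0.0003] F [0.1 0.  0.1] w 92.7
```

```bash

python3 -m jog '[{"linear":[-0.5,1,0.1],"rotation":[0,0,0],"gripper":1},{"linear":[-0.5,1,0.1],"rotation":[0,0,0],"gripper":1},{"linear":[-0.5,1,0.1],"rotation":[0,0,0],"gripper":1},{"linear":[-0.5,1,0.1],"rotation":[0,0,0],"gripper":1},{"linear":[-0.5,1,0.1],"rotation":[0,0,0],"gripper":1}]'
python3 -m jog '[{"linear":[-0.175,0.36,0.05],"rotation":[0,0,0],"gripper":1},{"linear":[-0.175,0.36,0.05],"rotation":[0,0,0],"gripper":1},{"linear":[-0.175,0.36,0.05],"rotation":[0,0,0],"gripper":1}]'
python3 - <<'E'
from h import *
plan(.528,.0605,.05,-26.7)
from rig import eyes
c=eyes.read_camera("scene"); cv2.imwrite("pics/s1.png",cv2.resize(c["pixels"][100:290,120:350,::-1],None,fx=3,fy=3,interpolation=cv2.INTER_CUBIC))
E
```

```text
time: 1.68
tcp_pos: [0.4957, 0.1064, 0.1877]
eef_rot: [[0.445, 0.896, 0.001], [0.896, -0.445, -0.003], [-0.002, 0.002, -1.0]]
wrist_force: [0.2, -0.3, 0.6]
width: 0.998
time: 1.93
tcp_pos: [0.5306, 0.0616, 0.1801]
eef_rot: [[0.443, 0.896, -0.0], [0.896, -0.443, -0.001], [-0.001, -0.0, -1.0]]
wrist_force: [0.6, -0.5, 0.1]
width: 1.001
t 1.93 tcp [0.5306 0.0616 0.1801] yaw -26.33 lin [-0.0137 -0.0123  0.8673] rot [-0.      0.0002  0.001 ] F [ 0.6 -0.5  0.1] w 93.1
```

View pics/s1.png

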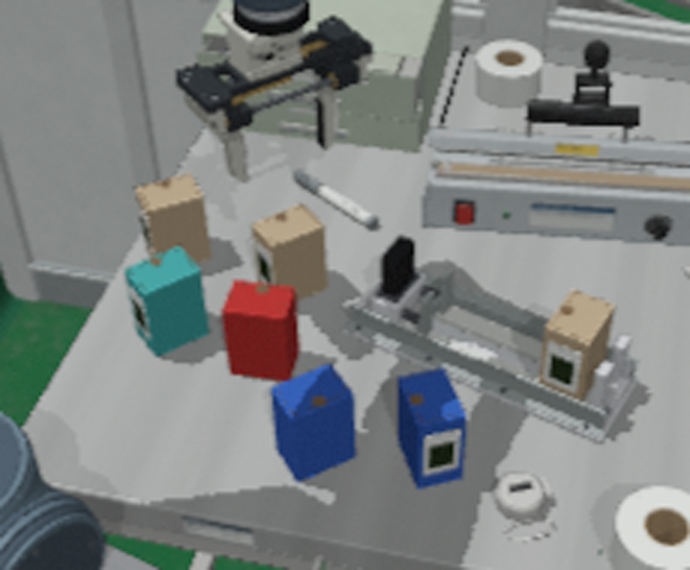

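The gripper is straight over carton B, with fingertips at crop (240,175) and (325,145) and the B top at (288,222). Descending.

```bash

python3 -m jog '[{"linear":[-0.014,-0.012,0.25],"rotation":[0,0,0.001],"gripper":1},{"linear":[-0.014,-0.012,0.5],"rotation":[0,0,0.001],"gripper":1},{"linear":[-0.014,-0.012,0.7],"rotation":[0,0,0.001],"gripper":1},{"linear":[-0.014,-0.012,0.867],"rotation":[0,0,0.001],"gripper":1},{"linear":[-0.014,-0.012,0.867],"rotation":[0,0,0.001],"gripper":1}]'
python3 -m jog '[{"linear":[0,0,0],"rotation":[0,0,0],"gripper":-1},{"linear":[0,0,0],"rotation":[0,0,0],"gripper":-1},{"linear":[0,0,0],"rotation":[0,0,0],"gripper":-1},{"linear":[0,0,0],"rotation":[0,0,0],"gripper":-1},{"linear":[0,0,0],"rotation":[0,0,0],"gripper":-1},{"linear":[0,0,0],"rotation":[0,0,0],"gripper":-1}]' 20
python3 - <<'E'
from h import *
plan(.528,.0605,.05,-26.7)
from rig import eyes
c=eyes.read_camera("scene"); cv2.imwrite("pics/s2.png",cv2.resize(c["pixels"][100:290,120:350,::-1],None,fx=3,fy=3,interpolation=cv2.INTER_CUBIC))
E
```

```text
time: 2.4
tcp_pos: [0.5213, 0.0651, 0.0466]
eef_rot: [[0.445, 0.895, -0.01], [0.895, -0.445, 0.001], [-0.003, -0.01, -1.0]]
wrist_force: [-1.3, -0.2, -0.1]
width: 0.997
time: 2.9
tcp_pos: [0.5278, 0.0634, 0.0528]
eef_rot: [[0.446, 0.895, 0.003], [0.895, -0.446, -0.0], [0.001, 0.003, -1.0]]
wrist_force: [0.0, 1.2, 7.2]
width: 0.708
t 2.9 tcp [0.5278 0.0634 0.0528] yaw -26.5 lin [-0.0168  0.0096  0.0189] rot [ 0.0005 -0.0002  0.0005] F [0.  1.2 7.2] w 65.8
```

View pics/s2.png

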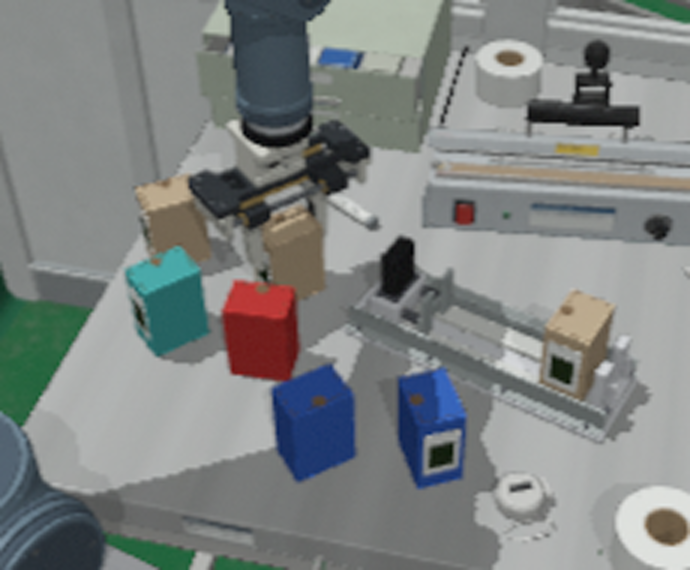

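```bash

python3 -m jog '[{"linear":[0,0,-0.25],"rotation":[0,0,0],"gripper":-1},{"linear":[0,0,-0.5],"rotation":[0,0,0],"gripper":-1},{"linear":[0,0,-0.75],"rotation":[0,0,0],"gripper":-1},{"linear":[0,0,-0.92],"rotation":[0,0,0],"gripper":-1},{"linear":[0,0,-0.92],"rotation":[0,0,0],"gripper":-1}]'
python3 - <<'E'
from h import *
plan(.5343,-.2235,.185,-2.8)
E
```

```text
time: 3.37
tcp_pos: [0.5299, 0.0631, 0.1957]
eef_rot: [[0.446, 0.895, 0.011], [0.895, -0.446, -0.001], [0.004, 0.011, -1.0]]
wrist_force: [0.9, -0.8, -0.5]
width: 0.708
t 3.37 tcp [0.5299 0.0631 0.1957] yaw -26.5 lin [-1.6975  0.878   0.0737] rot [ 0.0018 -0.0003 -0.0658] F [ 0.9 -0.8 -0.5] w 65.9
```

```bash

python3 -m jog '[{"linear":[-0.22,0.11,0],"rotation":[0,0,-0.013],"gripper":-1},{"linear":[-0.44,0.23,0],"rotation":[0,0,-0.026],"gripper":-1},{"linear":[-0.65,0.34,0],"rotation":[0,0,-0.04],"gripper":-1},{"linear":[-0.85,0.44,0],"rotation":[0,0,-0.053],"gripper":-1},{"linear":[-1,0.52,0],"rotation":[0,0,-0.066],"gripper":-1},{"linear":[-1,0.52,0],"rotation":[0,0,-0.066],"gripper":-1}]'
python3 - <<'E'
from h import *
plan(.5343,-.2235,.185,-2.8)
E
```

```text
time: 3.87
tcp_pos: [0.529, -0.1103, 0.1883]
eef_rot: [[0.048, 0.999, -0.001], [0.999, -0.048, -0.002], [-0.002, -0.001, -1.0]]
wrist_force: [-0.2, -0.9, -0.5]
width: 0.706
t 3.87 tcp [ 0.529  -0.1103  0.1883] yaw -2.75 lin [-0.7518  0.0713  0.0231] rot [-0.0001  0.0003  0.0001] F [-0.2 -0.9 -0.5] w 65.6
```

```bash

python3 -m jog '[{"linear":[-0.2,0.02,0],"rotation":[0,0,0],"gripper":-1},{"linear":[-0.4,0.04,0],"rotation":[0,0,0],"gripper":-1},{"linear":[-0.6,0.055,0],"rotation":[0,0,0],"gripper":-1},{"linear":[-0.75,0.07,0],"rotation":[0,0,0],"gripper":-1},{"linear":[-0.75,0.07,0],"rotation":[0,0,0],"gripper":-1},{"linear":[-0.75,0.07,0],"rotation":[0,0,0],"gripper":-1},{"linear":[-0.75,0.07,0],"rotation":[0,0,0],"gripper":-1}]'
python3 - <<'E'
from h import *
plan(.5343,-.2235,.08,-2.8)
from rig import eyes
for n in ("scene","top"):
    c=eyes.read_camera(n); np.savez(n+"3.npz",**c); cv2.imwrite(f"pics/{n}3.png",cv2.resize(c["pixels"][100:290,170:400,::-1],None,fx=3,fy=3,interpolation=cv2.INTER_CUBIC))
E
```

```text
time: 4.45
tcp_pos: [0.534, -0.2173, 0.1884]
eef_rot: [[0.048, 0.999, -0.001], [0.999, -0.048, 0.002], [0.002, -0.001, -1.0]]
wrist_force: [-0.3, -0.3, -1.1]
width: 0.713
t 4.45 tcp [ 0.534  -0.2173  0.1884] yaw -2.77 lin [-0.0423  0.005   0.7226] rot [-0.0002 -0.0002  0.0001] F [-0.3 -0.3 -1.1] w 66.3
```

View pics/scene3.png

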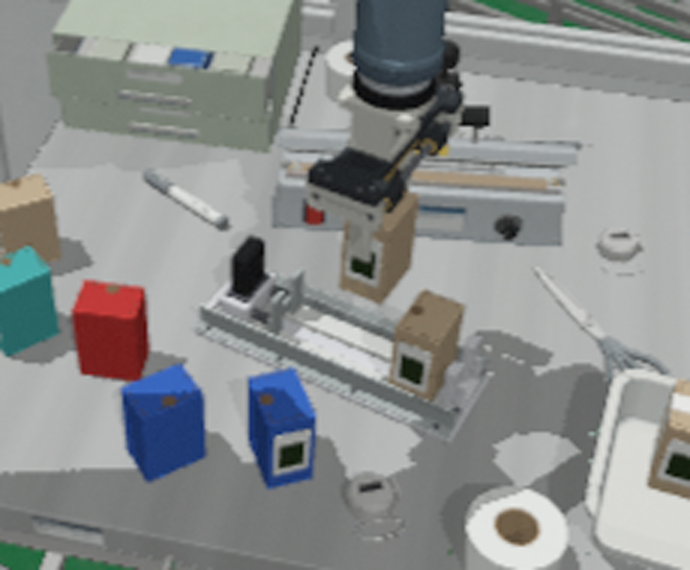

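View pics/top3.png

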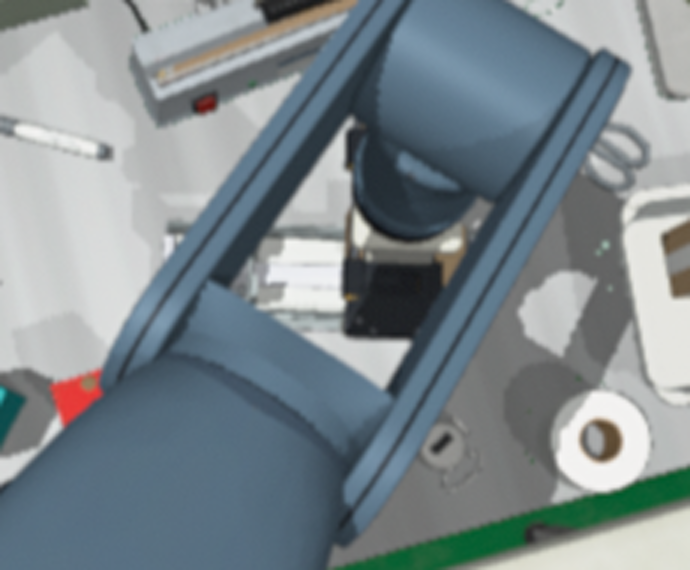

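The scene view shows carton B held upright above the channel at crop (378,245), window facing the robot like C's at (412,368). The arm hides it in the top view. I'll measure the held carton relative to the channel.

```bash
python3 - <<'E'
from h import *
c=dict(np.load("scene3.npz")); W=pts(c)
ex=np.array([.9988,-.049]); ey=np.array([.049,.9988]); O=np.array([.536,-.1717])
J=np.full(W.shape,np.nan); J[...,:2]=(W[...,:2]-O)@np.stack([ex,ey],1); J[...,2]=W[...,2]
np.set_printoptions(suppress=True,linewidth=180)
# held carton region in full pix: crop/3 + (170,100)
def box(m,n):
    p=J[m]; print(n,len(p),np.percentile(p,[1,10,50,90,99],axis=0).round(4).tolist())
x,y,z=J[...,0],J[...,1],J[...,2]
box((abs(x+.033)<.012)&(abs(y+.05)<.035)&(z>.14)&(z<.155),"held front low")
box((abs(y+.072)<.012)&(abs(x)<.04)&(z>.14)&(z<.19),"held right side")
m=(abs(y+.05)<.05)&(abs(x)<.045)&(z>.12)&(z<.2); box(m,"held all")
box((abs(x+.033)<.012)&(abs(y+.11)<.03)&(z>.05)&(z<.10),"C front")
box((abs(x)<.045)&(abs(y+.11)<.035)&(z>.1045)&(z<.118),"C top")
box((abs(y+.15)<.05)&(abs(x)<.045)&(z>.07)&(z<.083)&(y<-.139),"stop top")
# profile across channel floor at y -.04...0
for yy in (-.07,-.05,-.02,.0,.02):
    m=(abs(y-yy)<.005)&(abs(x)<.06)&(z<.06); o=np.argsort(x[m]); print(yy,np.round(np.stack([x[m][o],z[m][o]],1)[::1]*1000).astype(int).tolist())
E
```

```text
held front low 67 [[-0.0352, -0.0723, 0.1402], [-0.0343, -0.0705, 0.1411], [-0.0321, -0.05, 0.1471], [-0.0293, -0.0313, 0.1529], [-0.0235, -0.0257, 0.1547]]
held right side 155 [[-0.036, -0.073, 0.1405], [-0.0332, -0.0723, 0.1447], [-0.0152, -0.0714, 0.1666], [0.0221, -0.0642, 0.1845], [0.0314, -0.0602, 0.1892]]
held all 355 [[-0.037, -0.0729, 0.1346], [-0.0343, -0.0722, 0.1414], [-0.0315, -0.0636, 0.1666], [0.0149, -0.031, 0.1924], [0.0308, -0.0248, 0.1995]]
C front 184 [[-0.0334, -0.1347, 0.0506], [-0.032, -0.1316, 0.0554], [-0.0297, -0.1119, 0.0748], [-0.0272, -0.0917, 0.095], [-0.0237, -0.0868, 0.0991]]
C top 266 [[-0.0319, -0.1343, 0.1049], [-0.0278, -0.1305, 0.1071], [-0.0002, -0.1106, 0.1094], [0.0288, -0.0918, 0.1115], [0.0361, -0.0867, 0.1129]]
stop top 48 [[-0.0322, -0.1573, 0.0709], [-0.0274, -0.1565, 0.0719], [0.0134, -0.1517, 0.0758], [0.0303, -0.1464, 0.0781], [0.0349, -0.1454, 0.0794]]
-0.07 [[-59, -2], [-56, -4], [-56, -2], [-55, -3], [-54, -1], [-51, 8], [-51, -3], [-50, -1], [-50, 7], [-50, 2], [-49, 4], [-49, 8], [-49, 9], [-47, 0], [-47, -3], [-47, 9], [-47, 12], 
[... 3543 characters left out ...]
8, 19], [-38, 24], [-38, 17], [-37, 28], [-37, 12], [-37, 7], [-37, 14], [-36, 9], [-36, 13], [-34, 22], [-20, 16], [-18, 17], [-18, 15], [-15, 15], [-14, 16], [-13, 12], [-11, 14], [-4, 8], [0, 6], [0, 7], [1, 3], [1, 9], [4, 9], [7, 8], [8, 9], [8, 5], [10, 8], [13, 6], [14, 8], [14, 10], [14, 13], [14, 12], [15, 13], [17, 4], [18, 16], [19, 14], [19, 11], [20, 17], [22, 13], [23, 15], [24, 17], [26, 14], [26, 21], [27, 16], [28, 14], [28, 16], [33, 13], [35, 13], [35, 12], [35, 15], [36, 25], [37, 20], [37, 24], [37, 33], [38, 14], [38, 27], [38, 13], [39, 17], [39, 15], [39, 19], [40, 37], [41, 23], [42, 26], [42, 39], [42, 30], [42, 32], [43, 33], [44, 28], [46, 37], [46, 32], [47, 37]]
```

Centering looks good: the channel walls are at −36 and +36 mm in my jig frame, and the held front is at −32.5 mm, so the carton is centred within 1 mm. I shift 7 mm towards C and go down in stages.

```bash

python3 -m jog '[{"linear":[-0.047,0.004,0.1],"rotation":[0,0,0],"gripper":-1},{"linear":[-0.047,0.004,0.3],"rotation":[0,0,0],"gripper":-1},{"linear":[-0.047,0.004,0.45],"rotation":[0,0,0],"gripper":-1},{"linear":[-0.047,0.004,0.55],"rotation":[0,0,0],"gripper":-1},{"linear":[-0.047,0.004,0.6],"rotation":[0,0,0],"gripper":-1},{"linear":[-0.047,0.004,0.62],"rotation":[0,0,0],"gripper":-1},{"linear":[-0.047,0.004,0.62],"rotation":[0,0,0],"gripper":-1},{"linear":[-0.047,0.004,0.62],"rotation":[0,0,0],"gripper":-1}]'
python3 - <<'E'
from h import *
plan(.534,-.2245,.0688,-2.8)
from rig import eyes
c=eyes.read_camera("scene"); cv2.imwrite("pics/s4.png",cv2.resize(c["pixels"][150:260,220:350,::-1],None,fx=5,fy=5,interpolation=cv2.INTER_CUBIC))
E
```

```text
time: 5.22
tcp_pos: [0.5354, -0.2256, 0.0972]
eef_rot: [[0.047, 0.999, 0.001], [0.999, -0.047, -0.001], [-0.001, 0.001, -1.0]]
wrist_force: [0.3, -0.2, -0.5]
width: 0.709
t 5.22 tcp [ 0.5354 -0.2256  0.0972] yaw -2.7 lin [ 0.0068 -0.0102  0.1891] rot [0.0002 0.0001 0.0003] F [ 0.3 -0.2 -0.5] w 66.0
```

View pics/s4.png

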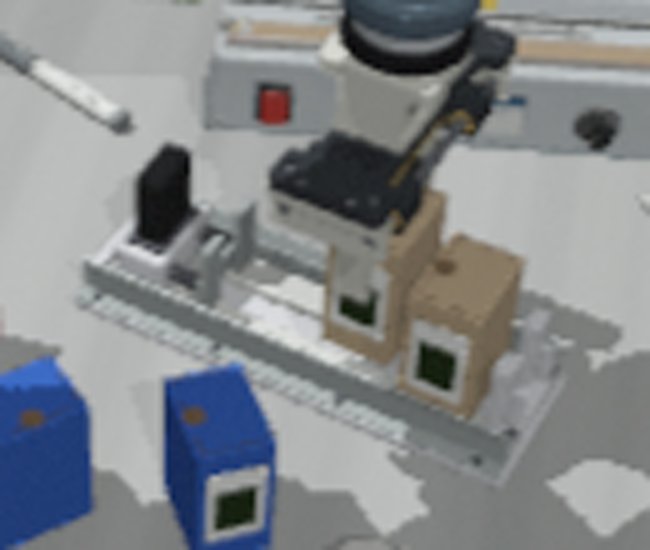

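Carton B's underside is just above the lips, in line with the channel, beside C at crop (460,330). Lowering.

```bash

python3 -m jog '[{"linear":[0,-0.007,0.04],"rotation":[0,0,0],"gripper":-1},{"linear":[0,-0.007,0.08],"rotation":[0,0,0],"gripper":-1},{"linear":[0,-0.007,0.12],"rotation":[0,0,0],"gripper":-1},{"linear":[0,-0.007,0.15],"rotation":[0,0,0],"gripper":-1},{"linear":[0,-0.007,0.17],"rotation":[0,0,0],"gripper":-1},{"linear":[0,-0.007,0.18],"rotation":[0,0,0],"gripper":-1},{"linear":[0,-0.007,0.18],"rotation":[0,0,0],"gripper":-1},{"linear":[0,-0.007,0.18],"rotation":[0,0,0],"gripper":-1}]'
python3 - <<'E'
from h import *
plan(.534,-.2245,.0688,-2.8)
E
```

```text
time: 5.93
tcp_pos: [0.5337, -0.2256, 0.069]
eef_rot: [[0.048, 0.999, -0.0], [0.999, -0.048, -0.0], [-0.0, -0.0, -1.0]]
wrist_force: [-0.2, -0.0, -0.1]
width: 0.705
t 5.93 tcp [ 0.5337 -0.2256  0.069 ] yaw -2.74 lin [0.0074 0.0017 0.0015] rot [-0.      0.      0.0002] F [-0.2 -0.  -0.1] w 65.5
```

```bash

python3 -m jog '[{"linear":[0,0,0.005],"rotation":[0,0,0],"gripper":-1},{"linear":[0,0,0.005],"rotation":[0,0,0],"gripper":-1},{"linear":[0,0,0.005],"rotation":[0,0,0],"gripper":1},{"linear":[0,0,0.005],"rotation":[0,0,0],"gripper":1},{"linear":[0,0,0.005],"rotation":[0,0,0],"gripper":1},{"linear":[0,0,0.005],"rotation":[0,0,0],"gripper":1},{"linear":[0,0,0.005],"rotation":[0,0,0],"gripper":1}]'
python3 -m jog '[{"linear":[0,0,-0.2],"rotation":[0,0,0],"gripper":1},{"linear":[0,0,-0.45],"rotation":[0,0,0],"gripper":1},{"linear":[0,0,-0.7],"rotation":[0,0,0],"gripper":1},{"linear":[0,0,-0.8],"rotation":[0,0,0],"gripper":1},{"linear":[0,0,-0.8],"rotation":[0,0,0],"gripper":1}]'
python3 - <<'E'
from h import *
plan(.5135,.2085,.18,-37)
from rig import eyes
c=eyes.read_camera("scene"); np.savez("scene5.npz",**c); cv2.imwrite("pics/s5.png",cv2.resize(c["pixels"][150:260,220:350,::-1],None,fx=5,fy=5,interpolation=cv2.INTER_CUBIC))
E
```

```text
time: 6.52
tcp_pos: [0.5336, -0.2255, 0.0682]
eef_rot: [[0.048, 0.999, -0.0], [0.999, -0.048, 0.0], [0.0, -0.0, -1.0]]
wrist_force: [-0.2, 0.1, 0.8]
width: 0.988
time: 6.93
tcp_pos: [0.5361, -0.227, 0.1935]
eef_rot: [[0.048, 0.999, 0.008], [0.999, -0.048, -0.005], [-0.005, 0.008, -1.0]]
wrist_force: [0.2, 0.2, 0.2]
width: 1.002
t 6.93 tcp [ 0.5361 -0.227   0.1935] yaw -2.73 lin [ 2.8934 -0.2893  0.0737] rot [0.0015 0.0004 0.0952] F [0.2 0.2 0.2] w 93.1
```

View pics/s5.png

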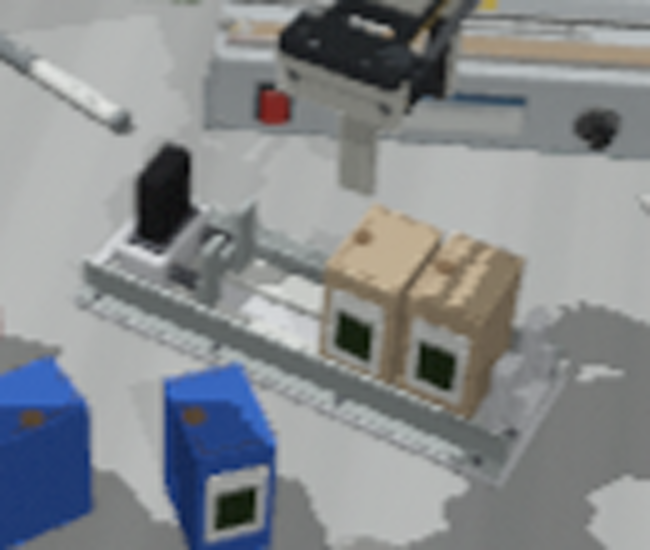

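B stands in the channel beside C at crop (375,290), window the same way, flush in height. Now carton A.

```bash

python3 -m jog '[{"linear":[1,-0.1,0],"rotation":[0,0,0],"gripper":1},{"linear":[1,-0.1,0],"rotation":[0,0,0],"gripper":1},{"linear":[1,-0.1,0],"rotation":[0,0,0],"gripper":1},{"linear":[1,-0.1,0],"rotation":[0,0,0],"gripper":1}]'
python3 -m jog '[{"linear":[1,-0.1,0],"rotation":[0,0,0],"gripper":1},{"linear":[1,-0.1,0],"rotation":[0,0,0],"gripper":1},{"linear":[1,-0.1,0],"rotation":[0,0,0],"gripper":1},{"linear":[1,-0.1,0],"rotation":[0,0,0],"gripper":1}]'
python3 -m jog '[{"linear":[0.85,-0.1,0],"rotation":[0,0,0.095],"gripper":1},{"linear":[0.85,-0.1,0],"rotation":[0,0,0.095],"gripper":1},{"linear":[0.85,-0.1,0],"rotation":[0,0,0.095],"gripper":1},{"linear":[0.85,-0.1,0],"rotation":[0,0,0.095],"gripper":1},{"linear":[0.85,-0.1,0],"rotation":[0,0,0.095],"gripper":1},{"linear":[0.85,-0.1,0],"rotation":[0,0,0.095],"gripper":1}]'
python3 - <<'E'
from h import *
plan(.513,.2075,.05,-37)
E
```

```text
time: 7.32
tcp_pos: [0.5238, -0.0713, 0.1862]
eef_rot: [[0.047, 0.999, -0.004], [0.999, -0.047, 0.003], [0.003, -0.004, -1.0]]
wrist_force: [0.6, -0.2, -0.7]
width: 1.0
time: 7.65
tcp_pos: [0.5159, 0.0791, 0.1864]
eef_rot: [[0.046, 0.999, -0.004], [0.999, -0.046, 0.001], [0.001, -0.004, -1.0]]
wrist_force: [0.7, 0.2, 0.0]
width: 0.997
time: 8.15
tcp_pos: [0.5076, 0.2048, 0.1862]
eef_rot: [[0.602, 0.798, -0.004], [0.798, -0.602, -0.001], [-0.003, -0.003, -1.0]]
wrist_force: [-0.7, -0.1, -0.4]
width: 1.003
t 8.15 tcp [0.5076 0.2048 0.1862] yaw -37.04 lin [0.0385 0.0205 0.9078] rot [-0.0004  0.0004 -0.0001] F [-0.7 -0.1 -0.4] w 93.2
```

```bash

python3 -m jog '[{"linear":[0.03,0.02,0],"rotation":[0,0,0],"gripper":1},{"linear":[0.03,0.02,0.2],"rotation":[0,0,0],"gripper":1},{"linear":[0.03,0.02,0.4],"rotation":[0,0,0],"gripper":1},{"linear":[0.03,0.02,0.6],"rotation":[0,0,0],"gripper":1},{"linear":[0.03,0.02,0.8],"rotation":[0,0,0],"gripper":1},{"linear":[0.03,0.02,0.9],"rotation":[0,0,0],"gripper":1},{"linear":[0.03,0.02,0.9],"rotation":[0,0,0],"gripper":1},{"linear":[0.03,0.02,0.9],"rotation":[0,0,0],"gripper":1},{"linear":[0.03,0.02,0.9],"rotation":[0,0,0],"gripper":1}]'
python3 - <<'E'
from h import *
plan(.513,.2075,.05,-37)
from rig import eyes
c=eyes.read_camera("scene"); cv2.imwrite("pics/s6.png",cv2.resize(c["pixels"][110:240,130:270,::-1],None,fx=4,fy=4,interpolation=cv2.INTER_CUBIC))
E
```

```text
time: 8.9
tcp_pos: [0.5153, 0.205, 0.0542]
eef_rot: [[0.6, 0.8, 0.001], [0.8, -0.6, 0.0], [0.001, 0.001, -1.0]]
wrist_force: [-0.0, -0.4, 0.0]
width: 1.001
t 8.9 tcp [0.5153 0.205  0.0542] yaw -36.9 lin [ 0.004  -0.0224  0.0278] rot [ 0.0002 -0.0002  0.0003] F [-0.  -0.4  0. ] w 93.1
```

View pics/s6.png

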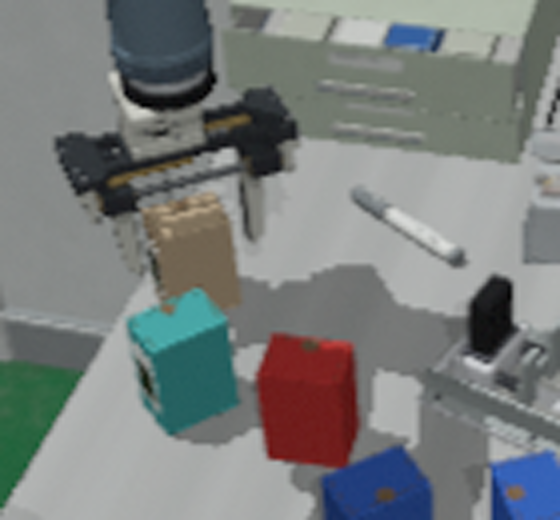

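The fingers straddle kraft carton A at crop (190,250) and are clear of the turquoise box. Closing.

```bash

python3 -m jog '[{"linear":[0.004,-0.02,0.02],"rotation":[0,0,0],"gripper":1},{"linear":[0.004,-0.02,0.02],"rotation":[0,0,0],"gripper":-1},{"linear":[0.004,-0.02,0.02],"rotation":[0,0,0],"gripper":-1},{"linear":[0.004,-0.02,0.02],"rotation":[0,0,0],"gripper":-1},{"linear":[0.004,-0.02,0.02],"rotation":[0,0,0],"gripper":-1},{"linear":[0.004,-0.02,0.02],"rotation":[0,0,0],"gripper":-1},{"linear":[0.004,-0.02,0.02],"rotation":[0,0,0],"gripper":-1}]' 20
python3 -m jog '[{"linear":[0,0,-0.15],"rotation":[0,0,0],"gripper":-1},{"linear":[0,0,-0.4],"rotation":[0,0,0],"gripper":-1},{"linear":[0,0,-0.65],"rotation":[0,0,0],"gripper":-1},{"linear":[0,0,-0.9],"rotation":[0,0,0],"gripper":-1},{"linear":[0,0,-0.92],"rotation":[0,0,0],"gripper":-1},{"linear":[0,0,-0.92],"rotation":[0,0,0],"gripper":-1}]'
python3 - <<'E'
from h import *
plan(.5375,-.165,.185,-2.8)
E
```

```text
time: 9.53
tcp_pos: [0.5124, 0.2078, 0.0506]
eef_rot: [[0.601, 0.799, 0.0], [0.799, -0.601, 0.0], [0.0, 0.0, -1.0]]
wrist_force: [-0.2, 0.5, 2.2]
width: 0.708
time: 10.03
tcp_pos: [0.5139, 0.208, 0.1912]
eef_rot: [[0.601, 0.799, 0.006], [0.799, -0.601, 0.001], [0.005, 0.004, -1.0]]
wrist_force: [-0.3, 0.3, -1.4]
width: 0.709
t 10.03 tcp [0.5139 0.208  0.1912] yaw -36.93 lin [-1.8937  1.6197  0.0396] rot [ 0.0009 -0.0005 -0.0948] F [-0.3  0.3 -1.4] w 65.9
```

```bash

python3 -m jog '[{"linear":[-0.2,0.17,0],"rotation":[0,0,-0.015],"gripper":-1},{"linear":[-0.4,0.34,0],"rotation":[0,0,-0.032],"gripper":-1},{"linear":[-0.6,0.51,0],"rotation":[0,0,-0.048],"gripper":-1},{"linear":[-0.8,0.68,0],"rotation":[0,0,-0.064],"gripper":-1},{"linear":[-0.95,0.81,0],"rotation":[0,0,-0.08],"gripper":-1},{"linear":[-0.95,0.81,0],"rotation":[0,0,-0.0948],"gripper":-1},{"linear":[-0.95,0.81,0],"rotation":[0,0,-0.0948],"gripper":-1}]'
python3 - <<'E'
from h import *
plan(.5375,-.165,.185,-2.8)
E
```

```text
time: 10.62
tcp_pos: [0.5225, 0.0191, 0.1861]
eef_rot: [[0.049, 0.999, -0.004], [0.999, -0.049, 0.001], [0.0, -0.004, -1.0]]
wrist_force: [-0.3, -0.3, -0.8]
width: 0.711
t 10.62 tcp [0.5225 0.0191 0.1861] yaw -2.83 lin [-1.2206  0.1607  0.0058] rot [-0.0007 -0.0001 -0.0001] F [-0.3 -0.3 -0.8] w 66.2
```

```bash

python3 -m jog '[{"linear":[-0.2,0.03,0],"rotation":[0,0,0],"gripper":-1},{"linear":[-0.4,0.06,0],"rotation":[0,0,0],"gripper":-1},{"linear":[-0.6,0.09,0],"rotation":[0,0,0],"gripper":-1},{"linear":[-0.8,0.12,0],"rotation":[0,0,0],"gripper":-1},{"linear":[-1,0.15,0],"rotation":[0,0,0],"gripper":-1},{"linear":[-1,0.15,0],"rotation":[0,0,0],"gripper":-1}]'
python3 -m jog '[{"linear":[-0.1,0.005,0],"rotation":[0,0,0],"gripper":-1},{"linear":[-0.2,0.01,0],"rotation":[0,0,0],"gripper":-1},{"linear":[-0.22,0.01,0],"rotation":[0,0,0],"gripper":-1},{"linear":[-0.22,0.01,0],"rotation":[0,0,0],"gripper":-1},{"linear":[-0.22,0.01,0],"rotation":[0,0,0],"gripper":-1},{"linear":[-0.22,0.01,0],"rotation":[0,0,0],"gripper":-1}]'
python3 - <<'E'
from h import *
plan(.5370,-.165,.0666,-2.8)
from rig import eyes
c=eyes.read_camera("scene"); np.savez("scene7.npz",**c); cv2.imwrite("pics/s7.png",cv2.resize(c["pixels"][130:260,210:350,::-1],None,fx=4,fy=4,interpolation=cv2.INTER_CUBIC))
W=pts(c)
ex=np.array([.9988,-.049]); ey=np.array([.049,.9988]); O=np.array([.536,-.1717])
J=W.copy(); J[...,:2]=(W[...,:2]-O)@np.stack([ex,ey],1); x,y,z=J[...,0],J[...,1],J[...,2]
def box(m,n):
    p=J[m]; print(n,len(p),np.percentile(p,[1,10,50,90,99],axis=0).round(4).tolist())
box((abs(x+.033)<.012)&(abs(y-.005)<.04)&(z>.135)&(z<.155),"held front low")
box((abs(y+.017)<.012)&(abs(x)<.04)&(z>.14)&(z<.19),"held right side")
box((abs(x)<.045)&(abs(y+.054)<.028)&(z>.1045)&(z<.118),"B top")
box((abs(x+.033)<.012)&(abs(y+.054)<.03)&(z>.05)&(z<.10),"B front")
E
```

```text
time: 11.12
tcp_pos: [0.5389, -0.134, 0.1866]
eef_rot: [[0.054, 0.999, -0.002], [0.999, -0.054, -0.001], [-0.001, -0.002, -1.0]]
wrist_force: [0.8, -0.7, -1.0]
width: 0.709
time: 11.62
tcp_pos: [0.5386, -0.1623, 0.1883]
eef_rot: [[0.049, 0.999, -0.0], [0.999, -0.049, 0.0], [0.0, -0.0, -1.0]]
wrist_force: [0.2, 0.6, -0.7]
width: 0.706
t 11.62 tcp [ 0.5386 -0.1623  0.1883] yaw -2.78 lin [-0.0189 -0.0096  0.8114] rot [-0.     -0.0001  0.0001] F [ 0.2  0.6 -0.7] w 65.7
held front low 69 [[-0.0336, -0.0137, 0.1362], [-0.0326, -0.0114, 0.1393], [-0.0303, 0.0085, 0.1471], [-0.028, 0.0294, 0.1535], [-0.0248, 0.0332, 0.1547]]
held right side 151 [[-0.0342, -0.014, 0.1415], [-0.0311, -0.0134, 0.146], [-0.0079, -0.0125, 0.1666], [0.026, -0.0081, 0.1862], [0.0343, -0.0054, 0.1895]]
B top 258 [[-0.0344, -0.0808, 0.1051], [-0.0302, -0.0773, 0.1069], [-0.0039, -0.058, 0.1094], [0.0263, -0.038, 0.1116], [0.0318, -0.0328, 0.1129]]
B front 180 [[-0.0369, -0.0808, 0.0511], [-0.0347, -0.0791, 0.055], [-0.0328, -0.0589, 0.0774], [-0.0302, -0.0382, 0.0958], [-0.0234, -0.0334, 0.0997]]
```

View pics/s7.png

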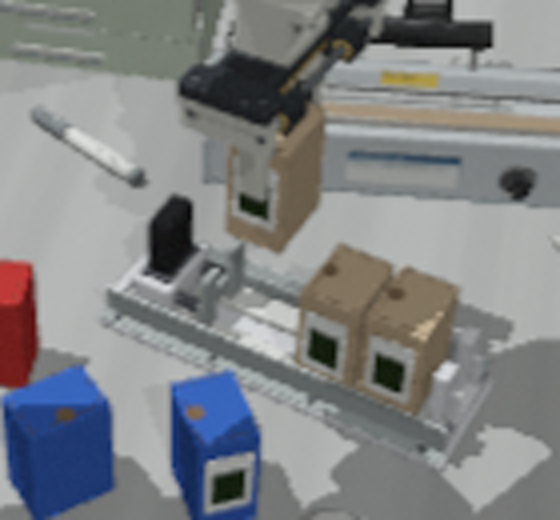

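Held A hangs 2 mm more towards +x than B does, and sits 20 mm from B. I correct by (−7 mm, −1.8 mm) and lower in stages.

```bash

python3 -m jog '[{"linear":[-0.045,-0.012,0.1],"rotation":[0,0,0],"gripper":-1},{"linear":[-0.045,-0.012,0.3],"rotation":[0,0,0],"gripper":-1},{"linear":[-0.045,-0.012,0.45],"rotation":[0,0,0],"gripper":-1},{"linear":[-0.045,-0.012,0.55],"rotation":[0,0,0],"gripper":-1},{"linear":[-0.045,-0.012,0.6],"rotation":[0,0,0],"gripper":-1},{"linear":[-0.045,-0.012,0.62],"rotation":[0,0,0],"gripper":-1},{"linear":[-0.045,-0.012,0.62],"rotation":[0,0,0],"gripper":-1},{"linear":[-0.045,-0.012,0.62],"rotation":[0,0,0],"gripper":-1}]'
python3 - <<'E'
from h import *
plan(.5364,-.1695,.0666,-2.8)
from rig import eyes
c=eyes.read_camera("scene"); cv2.imwrite("pics/s8.png",cv2.resize(c["pixels"][150:260,220:350,::-1],None,fx=5,fy=5,interpolation=cv2.INTER_CUBIC))
W=pts(c)
ex=np.array([.9988,-.049]); ey=np.array([.049,.9988]); O=np.array([.536,-.1717])
J=W.copy(); J[...,:2]=(W[...,:2]-O)@np.stack([ex,ey],1); x,y,z=J[...,0],J[...,1],J[...,2]
def box(m,n):
    p=J[m]; print(n,len(p),np.percentile(p,[1,10,50,90,99],axis=0).round(4).tolist())
box((abs(x+.033)<.012)&(abs(y-.005)<.04)&(z>.048)&(z<.07),"held front low")
E
```

```text
time: 12.33
tcp_pos: [0.5373, -0.17, 0.0964]
eef_rot: [[0.049, 0.999, 0.002], [0.999, -0.049, -0.001], [-0.001, 0.002, -1.0]]
wrist_force: [0.5, -0.5, -0.3]
width: 0.712
t 12.33 tcp [ 0.5373 -0.17    0.0964] yaw -2.79 lin [ 0.0029 -0.0064  0.1985] rot [0.0002 0.0001 0.    ] F [ 0.5 -0.5 -0.3] w 66.2
held front low 74 [[-0.034, -0.0331, 0.0483], [-0.0332, -0.0201, 0.0503], [-0.0313, -0.0011, 0.0579], [-0.0277, 0.0207, 0.0673], [-0.0226, 0.0253, 0.0698]]
```

View pics/s8.png

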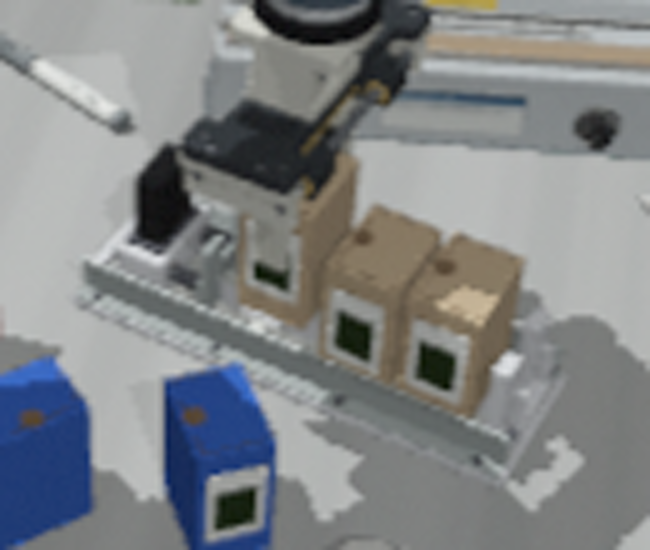

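Carton A is lined up in the channel between pad and B, with gaps visible on both sides. Lowering the last 30 mm.

```bash

python3 -m jog '[{"linear":[0,-0.006,0.04],"rotation":[0,0,0],"gripper":-1},{"linear":[0,-0.006,0.08],"rotation":[0,0,0],"gripper":-1},{"linear":[0,-0.006,0.12],"rotation":[0,0,0],"gripper":-1},{"linear":[0,-0.006,0.15],"rotation":[0,0,0],"gripper":-1},{"linear":[0,-0.006,0.175],"rotation":[0,0,0],"gripper":-1},{"linear":[0,-0.006,0.19],"rotation":[0,0,0],"gripper":-1},{"linear":[0,-0.006,0.19],"rotation":[0,0,0],"gripper":-1},{"linear":[0,-0.006,0.19],"rotation":[0,0,0],"gripper":-1}]'
python3 - <<'E'
from h import *
plan(.5364,-.1695,.0666,-2.8)
E
```

```text
time: 13.05
tcp_pos: [0.5356, -0.1698, 0.0667]
eef_rot: [[0.049, 0.999, -0.0], [0.999, -0.049, 0.0], [0.0, -0.0, -1.0]]
wrist_force: [-0.2, 1.0, -0.1]
width: 0.709
t 13.05 tcp [ 0.5356 -0.1698  0.0667] yaw -2.81 lin [0.0023 0.0053 0.0007] rot [-0. -0. -0.] F [-0.2  1.  -0.1] w 66.0
```

```bash

python3 -m jog '[{"linear":[0,0,0.006],"rotation":[0,0,0],"gripper":-1},{"linear":[0,0,0.006],"rotation":[0,0,0],"gripper":-1},{"linear":[0,0,0.006],"rotation":[0,0,0],"gripper":1},{"linear":[0,0,0.006],"rotation":[0,0,0],"gripper":1},{"linear":[0,0,0.006],"rotation":[0,0,0],"gripper":1},{"linear":[0,0,0.006],"rotation":[0,0,0],"gripper":1},{"linear":[0,0,0.006],"rotation":[0,0,0],"gripper":1}]'
python3 -m jog '[{"linear":[0,0,-0.2],"rotation":[0,0,0],"gripper":1},{"linear":[0,0,-0.45],"rotation":[0,0,0],"gripper":1},{"linear":[0,0,-0.7],"rotation":[0,0,0],"gripper":1},{"linear":[0,0,-0.8],"rotation":[0,0,0],"gripper":1},{"linear":[0,0,-0.8],"rotation":[0,0,0],"gripper":1}]'
python3 - <<'E'
from h import *
plan(.541,-.0715,.185,-92.8)
from rig import eyes
c=eyes.read_camera("scene"); np.savez("scene9.npz",**c); cv2.imwrite("pics/s9.png",cv2.resize(c["pixels"][150:260,220:350,::-1],None,fx=5,fy=5,interpolation=cv2.INTER_CUBIC))
E
```

```text
time: 13.63
tcp_pos: [0.5356, -0.1698, 0.0658]
eef_rot: [[0.049, 0.999, -0.0], [0.999, -0.049, 0.0], [0.0, -0.0, -1.0]]
wrist_force: [0.1, 0.2, 0.4]
width: 0.986
time: 14.05
tcp_pos: [0.5382, -0.1711, 0.1909]
eef_rot: [[0.049, 0.999, 0.008], [0.999, -0.049, -0.004], [-0.004, 0.008, -1.0]]
wrist_force: [-0.0, -0.8, 0.4]
width: 0.999
t 14.05 tcp [ 0.5382 -0.1711  0.1909] yaw -2.8 lin [ 0.6641 -0.0138  0.0364] rot [ 0.0015 -0.0005  0.25  ] F [-0.  -0.8  0.4] w 92.9
```

View pics/s9.png

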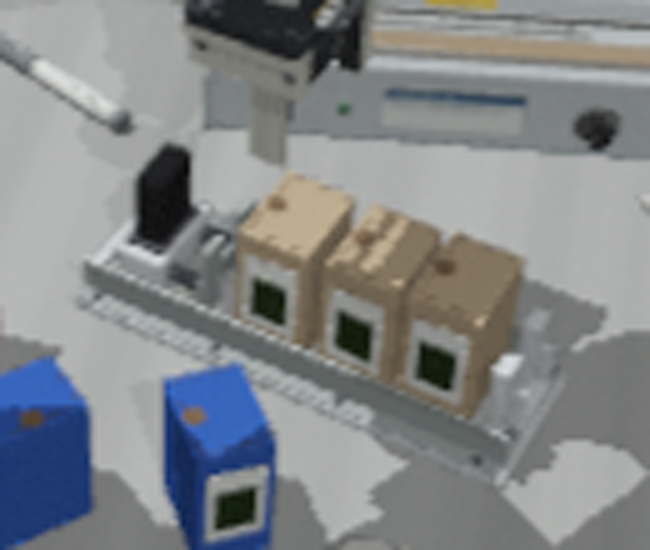

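All three stand upright in the channel, windows to −x, at crop (270,300), (355,335) and (437,365). Now I turn the gripper and open it about 40 mm for the hand grip.

```bash

python3 -m jog '[{"linear":[0.13,0,0],"rotation":[0,0,0.019],"gripper":-0.14},{"linear":[0.26,0,0],"rotation":[0,0,0.038],"gripper":-0.14},{"linear":[0.4,0,0],"rotation":[0,0,0.057],"gripper":-0.14},{"linear":[0.53,0,0],"rotation":[0,0,0.076],"gripper":-0.14},{"linear":[0.66,-0.01,0],"rotation":[0,0,0.095],"gripper":-0.14},{"linear":[0.66,-0.01,0],"rotation":[0,0,0.115],"gripper":-0.14},{"linear":[0.66,-0.01,0],"rotation":[0,0,0.135],"gripper":-0.14},{"linear":[0.66,-0.01,0],"rotation":[0,0,0.155],"gripper":-0.14},{"linear":[0.66,-0.01,0],"rotation":[0,0,0.175],"gripper":-0.14},{"linear":[0.66,-0.01,0],"rotation":[0,0,0.19],"gripper":-0.14}]'
python3 -m jog '[{"linear":[0,0,0],"rotation":[0,0,0.02],"gripper":-0.14},{"linear":[0,0,0],"rotation":[0,0,0.04],"gripper":-0.14},{"linear":[0,0,0],"rotation":[0,0,0.06],"gripper":-0.14},{"linear":[0,0,0],"rotation":[0,0,0.06],"gripper":-0.14},{"linear":[0,0,0],"rotation":[0,0,0.06],"gripper":-0.14},{"linear":[0,0,0],"rotation":[0,0,0.06],"gripper":-0.14}]'
python3 - <<'E'
from h import *
plan(.541,-.071,.07,-92.8)
from rig import eyes
c=eyes.read_camera("scene"); np.savez("scene10.npz",**c); cv2.imwrite("pics/s10.png",cv2.resize(c["pixels"][120:260,200:350,::-1],None,fx=4,fy=4,interpolation=cv2.INTER_CUBIC))
W=pts(c)
px=c["pixels"].astype(int).sum(-1)
m=(abs(W[...,0]-.54)<.05)&(abs(W[...,1]+.07)<.035)&(W[...,2]>.06)&(W[...,2]<.115)
p=W[m]; print(len(p),np.percentile(p,[1,10,50,90,99],axis=0).round(4).tolist())
m&=W[...,2]>.1; p=W[m]; print(len(p),cv2.minAreaRect(p[:,:2].astype(np.float32)))
E
```

```text
time: 14.93
tcp_pos: [0.5379, -0.0703, 0.1838]
eef_rot: [[0.949, 0.316, -0.004], [0.316, -0.949, 0.001], [-0.003, -0.002, -1.0]]
wrist_force: [0.6, 0.9, 1.1]
width: 0.434
time: 15.43
tcp_pos: [0.5384, -0.0706, 0.1849]
eef_rot: [[0.999, -0.045, -0.002], [-0.045, -0.999, 0.001], [-0.002, -0.001, -1.0]]
wrist_force: [-0.1, -0.3, 0.6]
width: 0.426
t 15.43 tcp [ 0.5384 -0.0706  0.1849] yaw -92.6 lin [0.0186 0.0021 0.7656] rot [-0.0001  0.0003  0.0005] F [-0.1 -0.3  0.6] w 39.6
160 [[0.5183, -0.0824, 0.0626], [0.521, -0.0813, 0.0675], [0.5317, -0.0768, 0.0933], [0.5568, -0.065, 0.106], [0.5606, -0.0621, 0.1077]]
61 ((0.5412408113479614, -0.0715826153755188), (0.018623853102326393, 0.039259038865566254), 87.42827606201172)
```

View pics/s10.png

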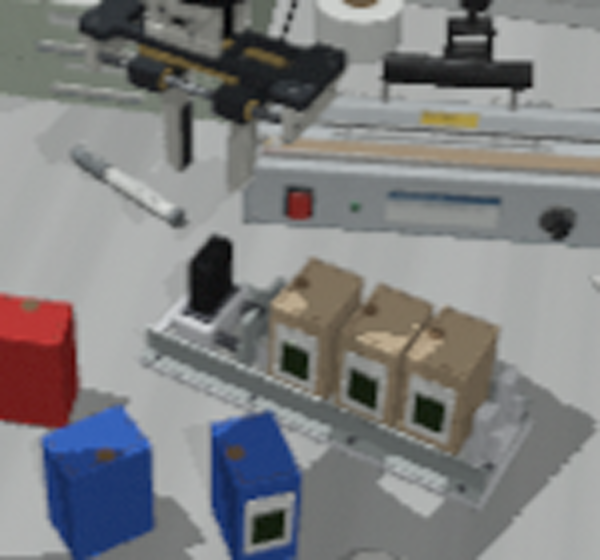

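The gripper is above the black grip, jaws along the channel, with the grip centred between the fingers at crop (210,275). Descending and gripping.

```bash

python3 -m jog '[{"linear":[0.018,0.006,0.2],"rotation":[0,0,0],"gripper":-0.14},{"linear":[0.018,0.006,0.4],"rotation":[0,0,0],"gripper":-0.14},{"linear":[0.018,0.006,0.5],"rotation":[0,0,0],"gripper":-0.14},{"linear":[0.018,0.006,0.58],"rotation":[0,0,0],"gripper":-0.14},{"linear":[0.018,0.006,0.66],"rotation":[0,0,0],"gripper":-0.14},{"linear":[0.018,0.006,0.72],"rotation":[0,0,0],"gripper":-0.14},{"linear":[0.018,0.006,0.765],"rotation":[0,0,0],"gripper":-0.14},{"linear":[0.018,0.006,0.765],"rotation":[0,0,0],"gripper":-0.14},{"linear":[0.018,0.006,0.765],"rotation":[0,0,0],"gripper":-0.14}]'
python3 - <<'E'
from h import *
plan(.541,-.0715,.07,-92.8)
from rig import eyes
c=eyes.read_camera("scene"); cv2.imwrite("pics/s11.png",cv2.resize(c["pixels"][140:250,220:340,::-1],None,fx=5,fy=5,interpolation=cv2.INTER_CUBIC))
E
```

```text
time: 16.23
tcp_pos: [0.5417, -0.0719, 0.0712]
eef_rot: [[0.999, -0.048, -0.0], [-0.048, -0.999, 0.0], [-0.0, -0.0, -1.0]]
wrist_force: [0.1, -0.4, -0.3]
width: 0.429
t 16.23 tcp [ 0.5417 -0.0719  0.0712] yaw -92.78 lin [-0.0044 -0.0022  0.0079] rot [-0.      0.      0.0001] F [ 0.1 -0.4 -0.3] w 39.9
```

View pics/s11.png

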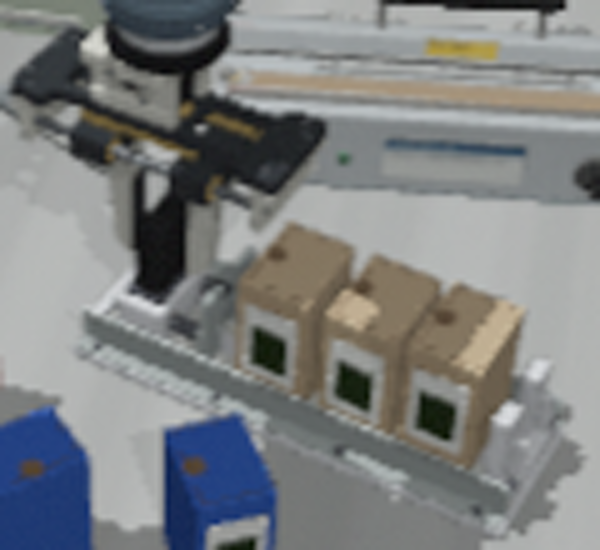

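```bash

python3 -m jog '[{"linear":[0,0,0],"rotation":[0,0,0],"gripper":-1},{"linear":[0,0,0],"rotation":[0,0,0],"gripper":-1},{"linear":[0,0,0],"rotation":[0,0,0],"gripper":-1},{"linear":[0,0,0],"rotation":[0,0,0],"gripper":-1},{"linear":[0,0,0],"rotation":[0,0,0],"gripper":-1}]' 35
python3 -m jog '[{"linear":[0,0.02,0],"rotation":[0,0,0],"gripper":-1},{"linear":[0,0.04,0],"rotation":[0,0,0],"gripper":-1},{"linear":[0,0.06,0],"rotation":[0,0,0],"gripper":-1},{"linear":[0,0.08,0],"rotation":[0,0,0],"gripper":-1},{"linear":[0,0.1,0],"rotation":[0,0,0],"gripper":-1},{"linear":[0,0.12,0],"rotation":[0,0,0],"gripper":-1},{"linear":[0,0.14,0],"rotation":[0,0,0],"gripper":-1},{"linear":[0,0.16,0],"rotation":[0,0,0],"gripper":-1},{"linear":[0,0.18,0],"rotation":[0,0,0],"gripper":-1},{"linear":[0,0.2,0],"rotation":[0,0,0],"gripper":-1}]'
python3 - <<'E'
from h import *
plan(.541,-.0715,.07,-92.8)
from rig import eyes
c=eyes.read_camera("scene"); cv2.imwrite("pics/s12.png",cv2.resize(c["pixels"][140:250,220:340,::-1],None,fx=5,fy=5,interpolation=cv2.INTER_CUBIC))
E
```

```text
time: 16.7
tcp_pos: [0.542, -0.0719, 0.0718]
eef_rot: [[0.999, -0.049, 0.001], [-0.049, -0.999, -0.0], [0.001, 0.0, -1.0]]
wrist_force: [-0.3, -0.2, 3.3]
width: 0.235
time: 17.53
tcp_pos: [0.5407, -0.1023, 0.0718]
eef_rot: [[0.999, -0.049, 0.001], [-0.049, -0.999, -0.0], [0.001, 0.0, -1.0]]
wrist_force: [-0.8, 2.4, 5.7]
width: 0.236
t 17.53 tcp [ 0.5407 -0.1023  0.0718] yaw -92.81 lin [-0.0079 -0.2054  0.0118] rot [ 0.     -0.0002 -0.    ] F [-0.8  2.4  5.7] w 21.9
```

View pics/s12.png

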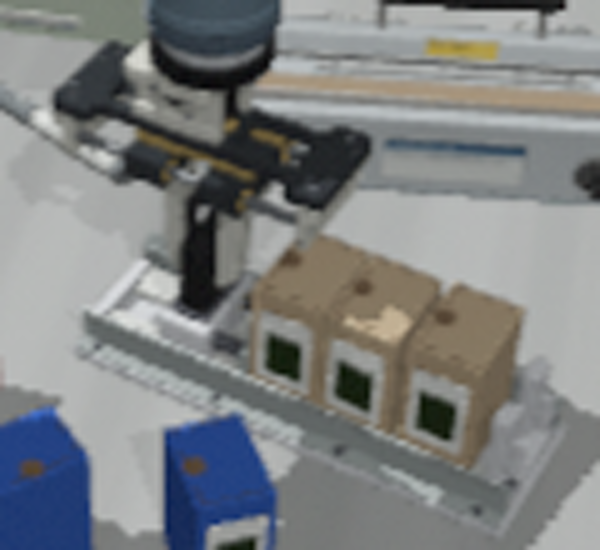

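The pad now pushes A at crop (285,330), closing on B, and the whole row stands straight. The upward load of about 5 N comes from the commanded height being slightly low, so I ease it up by 1 mm while pushing on.

```bash

python3 -m jog '[{"linear":[-0.004,0.015,-0.004],"rotation":[0,0,0],"gripper":-1},{"linear":[-0.004,0.03,-0.007],"rotation":[0,0,0],"gripper":-1},{"linear":[-0.004,0.045,-0.007],"rotation":[0,0,0],"gripper":-1},{"linear":[-0.004,0.06,-0.007],"rotation":[0,0,0],"gripper":-1},{"linear":[-0.004,0.075,-0.007],"rotation":[0,0,0],"gripper":-1},{"linear":[-0.004,0.09,-0.007],"rotation":[0,0,0],"gripper":-1},{"linear":[-0.004,0.105,-0.007],"rotation":[0,0,0],"gripper":-1},{"linear":[-0.004,0.12,-0.007],"rotation":[0,0,0],"gripper":-1},{"linear":[-0.004,0.12,-0.007],"rotation":[0,0,0],"gripper":-1}]'
python3 - <<'E'
from h import *
plan(.541,-.0715,.07,-92.8)
from rig import eyes
c=eyes.read_camera("scene"); cv2.imwrite("pics/s13.png",cv2.resize(c["pixels"][140:250,220:340,::-1],None,fx=5,fy=5,interpolation=cv2.INTER_CUBIC))
E
```

```text
time: 18.33
tcp_pos: [0.5398, -0.1203, 0.0718]
eef_rot: [[0.999, -0.049, 0.002], [-0.049, -0.999, 0.0], [0.002, -0.0, -1.0]]
wrist_force: [5.6, -0.5, -4.0]
width: 0.235
t 18.33 tcp [ 0.5398 -0.1203  0.0718] yaw -92.83 lin [-0.0083 -0.325   0.0121] rot [-0.     -0.0003 -0.0001] F [ 5.6 -0.5 -4. ] w 21.8
```

View pics/s13.png

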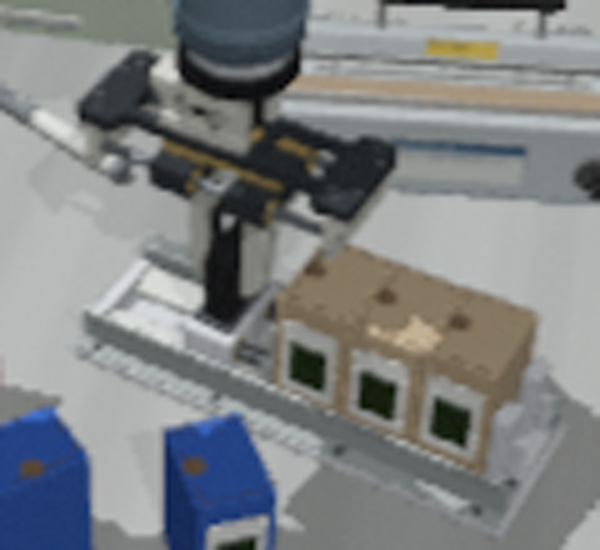

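```bash

python3 -m jog '[{"linear":[0.0035,0.006,0.003],"rotation":[0,0,0],"gripper":-1},{"linear":[0.0035,0.012,0.003],"rotation":[0,0,0],"gripper":-1},{"linear":[0.0035,0.018,0.003],"rotation":[0,0,0],"gripper":-1},{"linear":[0.0035,0.024,0.003],"rotation":[0,0,0],"gripper":-1},{"linear":[0.0035,0.03,0.003],"rotation":[0,0,0],"gripper":-1},{"linear":[0.0035,0.036,0.003],"rotation":[0,0,0],"gripper":-1},{"linear":[0.0035,0.04,0.003],"rotation":[0,0,0],"gripper":-1},{"linear":[0.0035,0.04,0.003],"rotation":[0,0,0],"gripper":-1},{"linear":[0.0035,0.04,0.003],"rotation":[0,0,0],"gripper":-1}]'
python3 -c "
from h import *
plan(.541,-.0715,.07,-92.8)"
python3 -m jog '[{"linear":[0,0.006,0],"rotation":[0,0,0],"gripper":-1},{"linear":[0,0.012,0],"rotation":[0,0,0],"gripper":-1},{"linear":[0,0.018,0],"rotation":[0,0,0],"gripper":-1},{"linear":[0,0.02,0],"rotation":[0,0,0],"gripper":-1},{"linear":[0,0.02,0],"rotation":[0,0,0],"gripper":-1},{"linear":[0,0.02,0],"rotation":[0,0,0],"gripper":-1}]'
python3 - <<'E'
from h import *
plan(.541,-.0715,.07,-92.8)
E
```

```text
time: 19.13
tcp_pos: [0.5396, -0.1251, 0.0718]
eef_rot: [[0.999, -0.049, 0.001], [-0.049, -0.999, 0.001], [0.001, -0.001, -1.0]]
wrist_force: [5.4, 5.5, 0.9]
width: 0.234
t 19.13 tcp [ 0.5396 -0.1251  0.0718] yaw -92.81 lin [-0.0081 -0.3576  0.0124] rot [-0.0002 -0.0002 -0.    ] F [5.4 5.5 0.9] w 21.7
time: 19.63
tcp_pos: [0.5395, -0.1273, 0.0718]
eef_rot: [[0.999, -0.049, 0.001], [-0.049, -0.999, 0.002], [0.001, -0.002, -1.0]]
wrist_force: [5.4, 8.5, 1.1]
width: 0.236
t 19.63 tcp [ 0.5395 -0.1273  0.0718] yaw -92.8 lin [-0.0081 -0.3722  0.0129] rot [-0.0003 -0.0002 -0.    ] F [5.4 8.5 1.1] w 21.9
```

Row contact shows on the force reading, so I check the stop and the buffer gap.

```bash

python3 - <<'E'
from h import *
from rig import eyes
for n in("scene","top"):
    c=eyes.read_camera(n); np.savez(n+"14.npz",**c)
    if n=="scene": cv2.imwrite("pics/s14.png",cv2.resize(c["pixels"][165:250,245:345,::-1],None,fx=7,fy=7,interpolation=cv2.INTER_CUBIC))
    else: cv2.imwrite("pics/t14.png",cv2.resize(c["pixels"][150:230,210:350,::-1],None,fx=5,fy=5,interpolation=cv2.INTER_CUBIC))
    W=pts(c); ex=np.array([.9988,-.049]); ey=np.array([.049,.9988]); O=np.array([.536,-.1717])
    J=W.copy(); J[...,:2]=(W[...,:2]-O)@np.stack([ex,ey],1); x,y,z=J[...,0],J[...,1],J[...,2]
    def box(m,nm):
        p=J[m]; print(n,nm,len(p),np.percentile(p,[1,10,50,90,99],axis=0).round(4).tolist() if len(p) else 0)
    box((abs(x)<.04)&(y>-.17)&(y<.03)&(z>.103)&(z<.118),"row top")
    box((abs(x+.033)<.012)&(y>-.17)&(y<.03)&(z>.05)&(z<.10),"row front")
    box((abs(x)<.045)&(y<-.14)&(z>.068)&(z<.083),"stop")
E
```

```text
scene row top 792 [[-0.0346, -0.1448, 0.1034], [-0.0302, -0.1325, 0.1067], [-0.0047, -0.0761, 0.1094], [0.0253, -0.0146, 0.1118], [0.0337, 0.0222, 0.1139]]
scene row front 565 [[-0.0361, -0.1572, 0.0507], [-0.0343, -0.1411, 0.0547], [-0.0316, -0.0802, 0.0746], [-0.0282, -0.0162, 0.0948], [-0.0227, 0.001, 0.0994]]
scene stop 288 [[-0.0302, -0.4987, 0.0681], [-0.0169, -0.4803, 0.0695], [0.0066, -0.3981, 0.0755], [0.0188, -0.147, 0.0814], [0.034, -0.1427, 0.0829]]
top row top 864 [[-0.0342, -0.1423, 0.1051], [-0.0297, -0.134, 0.1071], [-0.0044, -0.0966, 0.1094], [0.0259, -0.0502, 0.1114], [0.0337, -0.0122, 0.1128]]
top row front 165 [[-0.0356, -0.1552, 0.0507], [-0.0351, -0.1429, 0.0601], [-0.0338, -0.0791, 0.0775], [-0.0307, -0.0189, 0.0955], [-0.0217, -0.0056, 0.0992]]
top stop 116 [[-0.0352, -0.4975, 0.0681], [-0.0225, -0.4587, 0.0693], [0.01, -0.3535, 0.0758], [0.0322, -0.1518, 0.0809], [0.0434, -0.1476, 0.0823]]
```

View pics/s14.png

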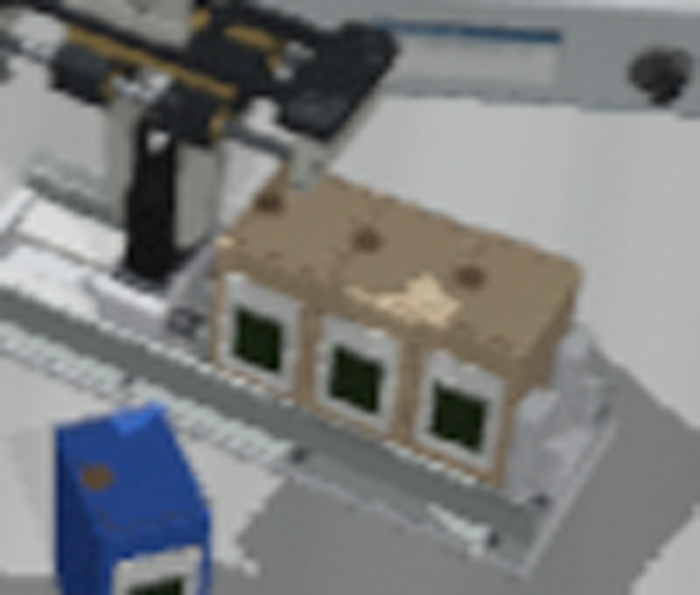

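View pics/t14.png

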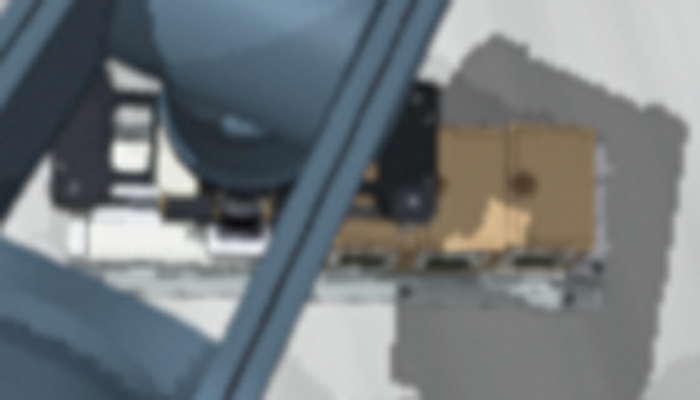

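Row ends at −144 mm and the stop face starts at about −145 mm in my (approximate) jig frame, so the row is tight on the stop with about 6 mm of buffer used. Now the rest, in small steps.

```bash

python3 -m jog '[{"linear":[0.004,0.006,0],"rotation":[0,0,0],"gripper":-1},{"linear":[0.004,0.012,0],"rotation":[0,0,0],"gripper":-1},{"linear":[0.004,0.018,0],"rotation":[0,0,0],"gripper":-1},{"linear":[0.004,0.024,0],"rotation":[0,0,0],"gripper":-1},{"linear":[0.004,0.026,0],"rotation":[0,0,0],"gripper":-1},{"linear":[0.004,0.026,0],"rotation":[0,0,0],"gripper":-1},{"linear":[0.004,0.026,0],"rotation":[0,0,0],"gripper":-1},{"linear":[0.004,0.026,0],"rotation":[0,0,0],"gripper":-1}]'
python3 - <<'E'
from h import *
plan(.541,-.0715,.07,-92.8)
E
```

```text
time: 20.4
tcp_pos: [0.5393, -0.1303, 0.0718]
eef_rot: [[0.999, -0.049, 0.0], [-0.049, -0.999, 0.003], [0.0, -0.003, -1.0]]
wrist_force: [3.9, 11.8, 2.8]
width: 0.237
t 20.4 tcp [ 0.5393 -0.1303  0.0718] yaw -92.8 lin [-0.0081 -0.3918  0.0135] rot [-0.0005 -0.      0.    ] F [ 3.9 11.8  2.8] w 22.0
```

```bash

python3 -m jog '[{"linear":[0.003,0.004,-0.002],"rotation":[0,0,0],"gripper":-1},{"linear":[0.003,0.007,-0.002],"rotation":[0,0,0],"gripper":-1},{"linear":[0.003,0.007,-0.002],"rotation":[0,0,0],"gripper":-1},{"linear":[0.003,0.007,-0.002],"rotation":[0,0,0],"gripper":-1},{"linear":[0.003,0.007,-0.002],"rotation":[0,0,0],"gripper":-1},{"linear":[0.003,0.007,-0.002],"rotation":[0,0,0],"gripper":-1}]'
python3 - <<'E'
from h import *
from rig import telemetry
plan(.541,-.0715,.07,-92.8)
from rig import eyes
F=[]
for i in range(6):
    c=eyes.read_camera("scene" if i<5 else "top"); s=telemetry.read_state(); F.append(s["wrist_force"])
    if i==0: np.savez("scene15.npz",**c); cv2.imwrite("pics/s15.png",cv2.resize(c["pixels"][170:245,245:345,::-1],None,fx=7.5,fy=7.5,interpolation=cv2.INTER_CUBIC))
print(np.mean(F,0),np.std(F,0))
c=dict(np.load("scene15.npz")); W=pts(c); ex=np.array([.9988,-.049]); ey=np.array([.049,.9988]); O=np.array([.536,-.1717])
J=W.copy(); J[...,:2]=(W[...,:2]-O)@np.stack([ex,ey],1); x,y,z=J[...,0],J[...,1],J[...,2]
# carriage/pad: points between y -.005 and .06
for zl,zh in((.04,.05),(.05,.06),(.06,.07),(.07,.08)):
    m=(abs(x)<.04)&(y>-.015)&(y<.08)&(z>zl)&(z<zh); o=np.argsort(y[m]); print(zl,(np.stack([y[m][o],x[m][o]],1)*1000).round().astype(int).tolist()[:60])
E
```

```text
time: 20.9
tcp_pos: [0.5393, -0.1309, 0.0718]
eef_rot: [[0.999, -0.049, -0.001], [-0.049, -0.999, 0.004], [-0.001, -0.004, -1.0]]
wrist_force: [3.4, 12.3, 2.6]
width: 0.233
t 20.9 tcp [ 0.5393 -0.1309  0.0718] yaw -92.79 lin [-0.0078 -0.3963  0.0137] rot [-0.0007  0.0001  0.    ] F [ 3.4 12.3  2.6] w 21.7
[ 3.54467556 12.58931556  1.77014607] [0.20157745 0.61688183 0.14752583]
0.04 [[-15, -32], [-13, -34], [-12, -34], [-12, -33], [-9, -34], [-8, -32], [-6, -29], [-5, -34], [-4, -31], [0, -30], [2, -28], [4, -30], [4, -30], [6, -26], [7, -30], [8, -28], [12, -22], [16, -20], [18, -17], [19, -22], [22, -31], [22, -17], [22, -24], [22, -24], [22, -4], [22, -10], [22, -10], [22, -16], [22, 10], [23, 4], [23, -16], [23, 4], [23, -28], [23, 12], [24, -14], [24, -27], [24, -20], [25, -19], [25, 7], [25, -31], [25, 2], [26, 2], [26, -23], [27, -16], [27, 18], [27, 12], [28, -7], [28, -20], [28, -26], [29, -30], [32, -26], [32, -31], [33, -30], [34, -22], [36, -26], [36, -32], [37, -30], [39, -26], [40, -31], [41, -23]]
0.05 [[-12, -34], [-12, -33], [-9, -36], [-4, -33], [-4, -33], [-2, -30],
[... 531 characters left out ...]
, -14]]
0.06 [[-14, -33], [-12, -34], [-11, -33], [-9, -37], [-9, -29], [-8, -33], [-7, -32], [-6, -30], [-3, -31], [2, -30], [2, -29], [28, -8], [28, -14], [28, -7], [29, -13], [29, -13], [30, -4], [31, -21], [32, -14], [34, -18], [34, -17], [35, -21], [36, -19], [37, -19], [39, -20], [40, -19], [41, -18], [42, -22], [47, -20], [48, -18], [49, -15]]
0.07 [[-13, -32], [-11, -34], [-10, -32], [-6, -32], [-3, -32], [-3, -32], [2, -31], [3, -28], [18, -8], [21, -9], [24, -9], [25, -8], [25, -7], [28, -14], [29, -19], [29, -6], [30, -5], [31, -10], [31, -17], [31, -9], [33, -19], [37, -18], [40, -19], [40, -19], [43, -21], [44, -20], [44, -19], [48, -17], [49, -16], [58, -6], [59, -6], [61, -9]]
```

View pics/s15.png

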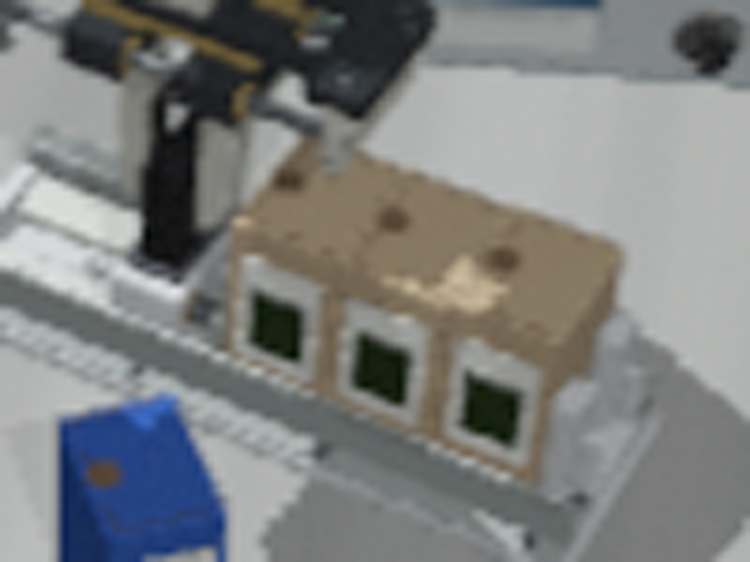

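```bash

python3 -m jog '[{"linear":[0,0.001,0],"rotation":[0,0,0],"gripper":-1},{"linear":[0,0.001,0],"rotation":[0,0,0],"gripper":-1},{"linear":[0,0.001,0],"rotation":[0,0,0],"gripper":-1},{"linear":[0,0.001,0],"rotation":[0,0,0],"gripper":-1},{"linear":[0,0.001,0],"rotation":[0,0,0],"gripper":-1},{"linear":[0,0.001,0],"rotation":[0,0,0],"gripper":-1},{"linear":[0,0.001,0],"rotation":[0,0,0],"gripper":-1},{"linear":[0,0.001,0],"rotation":[0,0,0],"gripper":-1}]'
python3 - <<'E'
from h import *
plan(.541,-.0715,.07,-92.8)
from rig import eyes,telemetry
for i in range(6):
    c=eyes.read_camera("scene"); print(np.round(telemetry.read_state()["wrist_force"],2),np.round(telemetry.read_state()["tcp_pos"],4))
cv2.imwrite("pics/s16.png",c["pixels"][:,:,::-1])
E
```

```text
time: 21.87
tcp_pos: [0.5393, -0.131, 0.0718]
eef_rot: [[0.999, -0.049, -0.001], [-0.049, -0.999, 0.004], [-0.001, -0.004, -1.0]]
wrist_force: [3.6, 13.3, 1.2]
width: 0.236
t 21.87 tcp [ 0.5393 -0.131   0.0718] yaw -92.79 lin [-0.008  -0.3965  0.014 ] rot [-0.0007  0.0001  0.    ] F [ 3.6 13.3  1.2] w 21.9
[ 3.38 12.48  1.91] [ 0.5393 -0.1309  0.0718]
[ 4.74 12.73  2.2 ] [ 0.5393 -0.1309  0.0718]
[ 3.45 14.1   2.51] [ 0.5393 -0.1309  0.0718]
[ 3.59 13.51  2.73] [ 0.5393 -0.1309  0.0718]
[ 3.38 12.42  2.86] [ 0.5393 -0.1309  0.0718]
[ 3.21 13.41  1.93] [ 0.5393 -0.1309  0.0718]
```

View pics/s16.png

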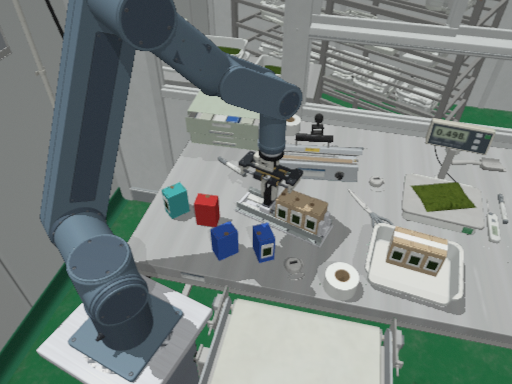

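The row is closed at (300,212). The tally (293,265), roll (342,281), marker and look-alikes are where they were. The push averages 13.1 N at the wrist, about 12 N on the spring plus about 1 N of friction, and it is steady. Handing in.

```bash
python3 -c "
from rig import r
print(r.job_done())"
```

```text
the job is handed in; nothing more can be done
None
```

I stood both loose kraft cartons upright in the channel between the pusher and carton c, with their windows facing the same way as c's. I then pushed the row tight against the end stop by the hand grip and handed in at about 22 s, still gripping and pressing.

**Last checks**
- **Push:** the wrist read 12.4–14.1 N along the push, average about 13.1 N, with the arm holding still. Less about 1 N of slide friction, that is about 12 N on the buffer.
- **Buffer:** I worked out about 10 mm of compression from the grip position and the row end, so about half and well short of bottomed. The pad gap itself was only coarsely visible in the camera; the depth points roughly agreed with 14 mm.
- **Row:** it is closed and upright, all three windows face the same way, and the gripper is off the cartons.
- **Left alone:** in the last picture the tape roll, tally counter, marker and coloured look-alikes show no visible movement.

**What disagreed**
- The row met the stop after about 50 mm of travel, where the stated dimensions give 55 mm from fully back. Either the pusher started a few millimetres forward or my jig origin was off, so I went by force and the camera view.
- A steady side load of about 3.5 N and a vertical load of about 2 N remained on the grip.

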